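# Pack the decorating kit in the top of the tool chest and shut it

### The job

Pack the decorating kit into the open top of the wooden tool chest: stand the small glaze jar in the round hole, lay the loop tool with a loop at both ends in the two notches of its rest, and lay the pear-wood rib flat between its end stops. The bigger jars, the brush and the rubber ribs are not part of the kit: leave them where they are. When all three are in, shut the lid.

Things in the scene. Friction and masses are not known exactly. Their poses are not given: they have to be found in the camera images.
- small_jar_mid (a point): Small glaze jar, loose: round green body 49 mm across, 48 mm high, white lid 43 mm across, 56 mm high in all; the smallest jar on the table. The point is its centre, half-way up, 28 mm above its foot; z is up. In its hole the lowest 12 mm are sunk in the block: grip it higher than that. 0.18 kg.
- loop_tool_mid (a point): Trimming tool with a wire loop at BOTH ends, loose, lying flat: 162 mm long, wooden handle 12 mm wide and 12 mm high, loops 21 mm wide. The point is the middle of the handle, half-way up (6 mm above its underside); y runs along the tool, z up. The handle reaches 37 mm either way from here. 0.02 kg. Either end may point either way in its rest.
- wood_rib_mid (a point): Pear-wood rib, loose, lying flat: 97 mm long, 49 mm wide, 9 mm thick; long edge at -x straight, the other peaked. The point is its middle, half-way up (4.5 mm above its underside); y runs along its length, x across, z up. Widest (48 mm) and best gripped, across x, 12 mm from here towards -y; only 35 mm wide at +15 mm. 0.03 kg. Either end may point either way in its tray.
- jar_seat (a point): Jar's place: 66 mm hole through a wooden block 178 x 90 x 12 mm, fixed in the chest's open top. The point is the hole's centre on the floor the jar stands on; z up, x along the block, away from the robot. The chest's top is 182 (x) by 282 mm (y) inside, walls 48 mm above the floor; this block, the tool rest and the rib tray fill it side by side in changing order, 94 mm apart along y.
- rest_seat (a point): Loop tool's place: wooden base 178 x 90 x 3 mm with two saddles, fixed in the chest's top. The saddles, 9 mm thick, stand 52 mm apart along x; their notches are 28 mm wide, flat, 12 mm above the floor; the horns beside them, each 15 mm wide, rise 12 mm more. The point lies midway between the two notches, level with their bottoms; the tool lies along x, z up.
- rib_seat (a point): Rib's place: wooden base 178 x 90 x 3 mm with two U-shaped end stops 8 mm high, fixed in the chest's top. They enclose 114 mm along x and 66 mm along y; their arms cover only the last 24 mm at each end, so the sides are open to fingers in the middle 66 mm. The point is the middle of this place on top of the base, where the rib's underside lies (its length along x); z up.
- lid_edge (a point): The chest's lid, 306 x 204 x 18 mm, hinged at the chest's back, standing open, leaning 10 degrees back, away from the robot. The point: mid-width on the outer (far) face, 5 mm from the free edge, 202 mm from the hinge; x towards the hinge, z out of the outer face (up when shut). Pushed from behind past upright (1 to 3 N near the top) it falls shut; no latch. Room under it: 59 mm.
- big_jar_mid (a point): Look-alike, to be left: the bigger white glaze jar with a black lid, loose, 53 mm across, 62 mm high, too tall for the shut chest. The point is its centre, half-way up.
- brush_mid (a point): Look-alike, to be left: glaze brush, loose, 173 mm long, 14 mm wide, 11 mm high, wooden handle, dark bristles at one end. The point is its middle, half-way up; y runs along it.
- rubber_rib_mid (a point): Look-alike, to be left: hard rubber rib caked with clay, loose, 82 x 45 x 8 mm, blackish, with rounded corners. The point is its middle, half-way up; y runs along its length.

How it is judged:
On the way, in this order (a step that is already met when the one before it is completed fails the run):
1. the jar, the loop tool and the rib are in their places in the chest (horizontal distance between small_jar_mid and jar_seat below 0.011 m and z of small_jar_mid in the frame of jar_seat between 0.023 and 0.033 m and angle between small_jar_mid's own z axis and vertical below 0.12 rad and horizontal distance between loop_tool_mid and rest_seat below 0.015 m and z of loop_tool_mid in the frame of rest_seat between 0.001 and 0.011 m and angle between the y axis of loop_tool_mid and the x axis of rest_seat, either way round below 0.2 rad and horizontal distance between wood_rib_mid and rib_seat below 0.014 m and z of wood_rib_mid in the frame of rib_seat between 0 and 0.0095 m and angle between the y axis of wood_rib_mid and the x axis of rib_seat, either way round below 0.25 rad and angle between the z axis of wood_rib_mid and the z axis of rib_seat, either way round below 0.1 rad), for 0.2 s.
2. the lid is shut over them (angle between lid_edge's own z axis and vertical below 0.05 rad), for 0.2 s.
At the end, for the whole second after the job is handed in: The jar stands in its hole (centre within 11 mm), the loop tool lies in both notches (within 15 mm and 0.2 rad), the rib lies flat between its stops (within 14 mm, 0.25 rad), all at rest, and the lid is shut (within 0.05 rad) (all of step 1 and linear speed of each of small_jar, loop_tool, wood_rib below 0.02 m/s and angular speed of each of small_jar, loop_tool, wood_rib below 0.2 rad/s and angle between lid_edge's own z axis and vertical below 0.05 rad); the robot touches nothing.
It fails at once if the bigger jar is moved more than 30 mm (distance of big_jar_mid from where it was at the start of the episode above 0.03 m).
It fails at once if the brush is moved more than 30 mm (distance of brush_mid from where it was at the start of the episode above 0.03 m).
It fails at once if the rubber rib is moved more than 30 mm (distance of rubber_rib_mid from where it was at the start of the episode above 0.03 m).
It also fails if it takes over 120 s, if anything falls off the work surface, if the arm or the gripper's body presses on something with over 40 N, if the wrist force passes 120 N, or if a joint passes its speed limit or range.

### The arm

A 7-joint arm with a two-finger parallel gripper is mounted at the origin on a cart in front of the work surface, level with it; the furniture and walls round the work are solid. World frame = base frame: x ahead of the robot, y to its left, z up, the work surface at z = 0. Lengths are in m, angles in rad, forces in N, time in s.
With the tool pointing down it reaches from about 0.4 to 0.85 m from the base axis. Payload 10.4 kg.
Tool frame: the origin (TCP) lies between the finger pads; the fingertips stand 25 mm ahead of it and the grasp point (between the pads) lies 6 mm ahead of it; x points along the fingers, y is the direction in which the jaws open and shut, and the axes are right-handed (so a half turn about x gives the same grasp; the last joint's range is limited). The gripper opens to 87 mm and grips with 3 to 60 N. Pads are 19 mm wide; open, the fingers measure 117 mm over their backs; the gripper's body (75 mm by 190 mm) begins 51 mm behind the grasp point.
Start: joints at [1.28, 0.332, -0.065, 1.46, 0.022, 1.35, -0.088], TCP at [0.165, -0.603, 0.248] pointing down, gripper open.
Joint ranges: [-2.6, 2.6], [-0.5, 2.12], [-1.47, 1.34], [0.16, 2.42], [-1.27, 4.41], [0.06, 2.06], [-2.6, 2.6]. Speed limits (rad/s): [2.22, 2.22, 2.79, 2.79, 3.14, 3.14, 3.14].

### API

Orientations are given as a unit quaternion [x, y, z, w].
In Python, from bench import r gives the robot as it stands.
- The arm moves only by the shell command python3 -m pendant 'ROWS' [FORCE]. ROWS is JSON, a list of rows, each an object with "translation": the shift along the world's x, y, z in cm, a list of three; "angular": the turn, a rotation vector about the world's x, y, z in degrees, a list of three; "hand": the opening, from -1 (shut) to 1 (fully open). In form: [{"translation": [dx, dy, dz], "angular": [wx, wy, wz], "hand": hand}, ...]. A call has 1 to 20 rows; each row shifts and turns the commanded pose from where the row before left it; what a row does not reach is not made up. A row lasts 1/10 s, in which the tool goes at most 50 mm and 8.59 degrees, less where a joint would pass 70% of its speed; a pose out of reach is approached as far as the arm can. A call is refused whole if a number of a shift passes 5 or a number of a turn 8.59, either way. A call with a gripper value outside its range is refused whole. The fingers move at their own pace and stop on an object; FORCE is the grip in N (left out, the last holds). Time passes only in rows, so rows that do not move let the fingers close. It gives the time, the measured TCP pose, the force and the opening at its end, in the units of the state.
- r.read_state(): the state, without advancing time (a new reading comes with each control period).
- r.camera(name): name is "side" or "top" or "wrist"; returns the picture (480x640x3 uint8, red, green, blue); there is no depth.
- r.camera_info(name): a dict with "fx", "fy", "cx", "cy" (pixels), "distortion" ([k1, k2, p1, p2, k3] as OpenCV has them; the pictures are not rectified), "rvec" (rotation vector, rad) and "tvec" (3), from world to camera coordinates, as OpenCV has them; the wrist camera has in their place "mount" (4x4, takes a point from camera to tool coordinates, whose origin is the TCP and whose axes are the tool frame's). Camera axes: x right, y down, z forward; pixel columns grow to the right and rows downward; lengths in m; the calibration is good to about 2 mm. A picture is of the moment at which its call begins: read the wrist's pose just before it. camera_info takes no time and is no camera call.
- r.close_job(): hands the job in, once; it reports no verdict.
Trained networks look in the newest picture that a camera, given by its name, has taken for a name from the list of things; names that differ only in an ending like _2 or _b are one class to them, and where a whole thing is asked for, a point or a joint stands for the part that bears it (a point fixed in the world has none). Each returns a list of dicts, best first, with "confidence" (0 to 1); they miss things now and then, are a little off and sometimes report something else, mostly with a low value. They report only what shows in the picture. A call takes as long as a camera call.
- r.find_in(camera, name): "point" ([row, column] in pixels, amid what is visible of it).
- r.mark_of(camera, name): "point" ([row, column] in pixels: a listed point, or the origin of a listed thing).
The state is a dict: "time": time; "joint_positions": joint angles; "joint_vel": joint speeds; "joint_torque": joint torques, N m; "ee_pos": TCP position; "eef_rot": TCP orientation; "ft_force": force on the tool from outside, world axes, zero at the start; "torque": the same for the moment, N m; "width": finger opening in m.
Only numpy, scipy, OpenCV 4.12 (cv2) and the standard library are available. Lean on these libraries where they do the work, as an engineer would, in place of code of your own. Each camera call takes 0.05 s, during which the arm holds its last target.

## Working session

There is one attempt and no reset: what is moved stays moved. The work goes in short steps, Python scripts to look and compute and a shell command to move; the robot and the scene stay as the last step left them, time stands still between calls to the robot, and variables do not carry over. Pictures are saved under pics/ and viewed, and the job is handed in when it is done.

```bash
ls; mkdir -p pics; python3 - <<'E'
from bench import r
import cv2
print(r.read_state())
for c in ["side","top","wrist"]:
    im=r.camera(c); cv2.imwrite(f"pics/{c}0.png",im[:,:,::-1]); print(c,r.camera_info(c))
    for n in ["small_jar_mid","loop_tool_mid","wood_rib_mid","jar_seat","rest_seat","rib_seat","lid_edge","big_jar_mid","brush_mid","rubber_rib_mid"]:
        print(n,[(np_['point'],round(np_['confidence'],2)) for np_ in r.mark_of(c,n)][:4]) if c!="wrist" else None
E
```

```text
pics
{'time': 0.0, 'joint_positions': array([ 1.28039833,  0.33288004, -0.06473973,  1.46094426,  0.0216279 ,
        1.34989493, -0.08847105]), 'joint_vel': array([ 0.00112261, -0.00055995,  0.00228731,  0.00091441, -0.00067508,
       -0.00052698,  0.00108614]), 'joint_torque': array([ 1.68917777e-04, -6.23257041e+01,  2.45511759e-02, -3.89906931e+01,
       -6.14325539e-02,  3.95528111e-02,  1.40773996e-04]), 'ee_pos': array([ 0.16529705, -0.60237964,  0.24674752]), 'eef_rot': array([-0.70067726, -0.09492738,  0.70086836, -0.09393467]), 'ft_force': array([-0.34343014, -0.63026396,  0.06185583]), 'torque': array([-0.01586331,  0.01185259,  0.01497554]), 'width': 0.08674327591165804}
side {'fx': 563.0396318730657, 'fy': 563.0396318730657, 'cx': 321.55010815352307, 'cy': 221.04174311104742, 'distortion': array([-0.12812806,  0.        ,  0.        ,  0.        ,  0.        ]), 'rvec': array([ 0.20321495, -2.57327762,  1.69274752]), 'tvec': array([0.49816992, 0.1702969 , 1.13774873])}
small_jar_mid []
loop_tool_mid [([377.1, 318.3], 0.56)]
wood_rib_mid [([377.3, 257.9], 0.74), ([330.6
[... 830 characters left out ...]
59.1, 329.4], 0.74), ([237.0, 427.0], 0.67)]
big_jar_mid [([205.8, 216.0], 0.65)]
brush_mid [([239.6, 185.9], 0.56)]
rubber_rib_mid [([277.8, 445.2], 0.94)]
wrist {'fx': 341.55963418496555, 'fy': 341.55963418496555, 'cx': 319.13515231153855, 'cy': 238.8639285770466, 'distortion': array([0.00302083, 0.        , 0.        , 0.        , 0.        ]), 'mount': array([[ 9.34774321e-04, -2.49476289e-01,  9.68380456e-01,
        -1.37996949e-01],
       [ 9.99999459e-01, -2.09634373e-04, -1.01930250e-03,
         5.89457547e-05],
       [ 4.57297635e-04,  9.68380884e-01,  2.49475958e-01,
        -6.69996845e-02],
       [ 0.00000000e+00,  0.00000000e+00,  0.00000000e+00,
         1.00000000e+00]])}
```

View pics/top0.png

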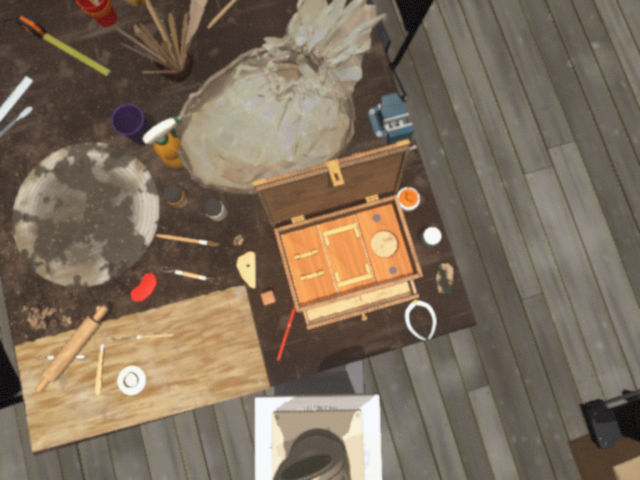

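View pics/side0.png

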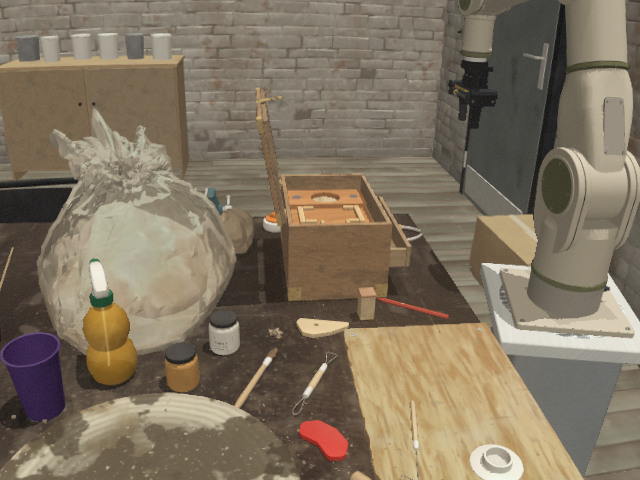

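View pics/wrist0.png

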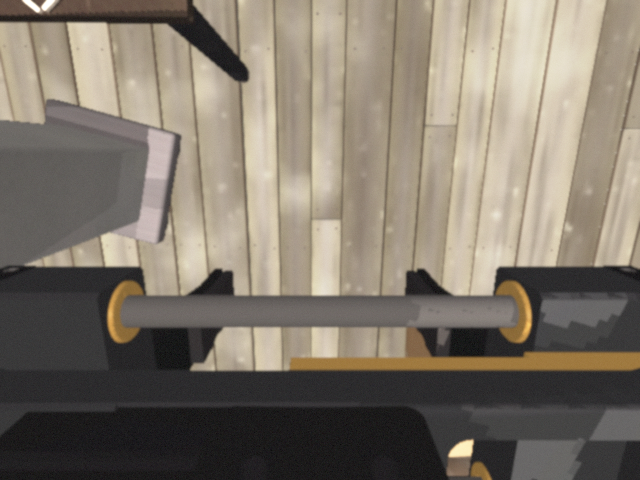

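```bash
cat > h.py <<'E'
import numpy as np,cv2
from bench import r
from scipy.spatial.transform import Rotation as R
def cam(n,st=None):
    i=r.camera_info(n);K=np.array([[i['fx'],0,i['cx']],[0,i['fy'],i['cy']],[0,0,1]]);D=np.array(i['distortion'])
    if 'mount' in i:
        st=st or r.read_state()
        T=np.eye(4);T[:3,:3]=R.from_quat(st['eef_rot']).as_matrix();T[:3,3]=st['ee_pos']
        W=np.linalg.inv(T@i['mount'])
        return K,D,W[:3,:3],W[:3,3]
    return K,D,cv2.Rodrigues(np.array(i['rvec']))[0],np.array(i['tvec'])
def ray(n,rc,st=None):
    K,D,Rm,t=cam(n,st)
    u=cv2.undistortPoints(np.array([[[rc[1],rc[0]]]],float),K,D)[0,0]
    d=Rm.T@np.array([u[0],u[1],1]);return -Rm.T@t,d/np.linalg.norm(d)
def onz(n,rc,z,st=None):
    o,d=ray(n,rc,st);return o+d*(z-o[2])/d[2]
def tri(n1,p1,n2,p2,st=None):
    o1,d1=ray(n1,p1,st);o2,d2=ray(n2,p2,st)
    A=np.stack([d1,-d2],1);s=np.linalg.lstsq(A,o2-o1,rcond=None)[0]
    a=o1+d1*s[0];b=o2+d2*s[1];return (a+b)/2,np.linalg.norm(a-b)
def proj(n,P,st=None):
    K,D,Rm,t=cam(n,st);p=cv2.projectPoints(np.array(P,float).reshape(-1,1,3),cv2.Rodrigues(Rm)[0],t,K,D)[0].reshape(-1,2);return p[:,::-1]
E
python3 - <<'E'
import cv2
a=cv2.imread('pics/top0.png');b=cv2.imread('pics/side0.png')
cv2.imwrite('pics/t1.png',cv2.resize(a[130:345,240:480],(800,716),interpolation=cv2.INTER_CUBIC)[:600*716//600])
cv2.imwrite('pics/t1.png',cv2.resize(a[140:340,240:480],(720,600),interpolation=cv2.INTER_CUBIC))
cv2.imwrite('pics/t2.png',cv2.resize(a[170:300,120:280],(720,585),interpolation=cv2.INTER_CUBIC))
cv2.imwrite('pics/s1.png',cv2.resize(b[80:320,240:440],(500,600),interpolation=cv2.INTER_CUBIC))
E
```

```text
(no output)
```

View pics/t1.png

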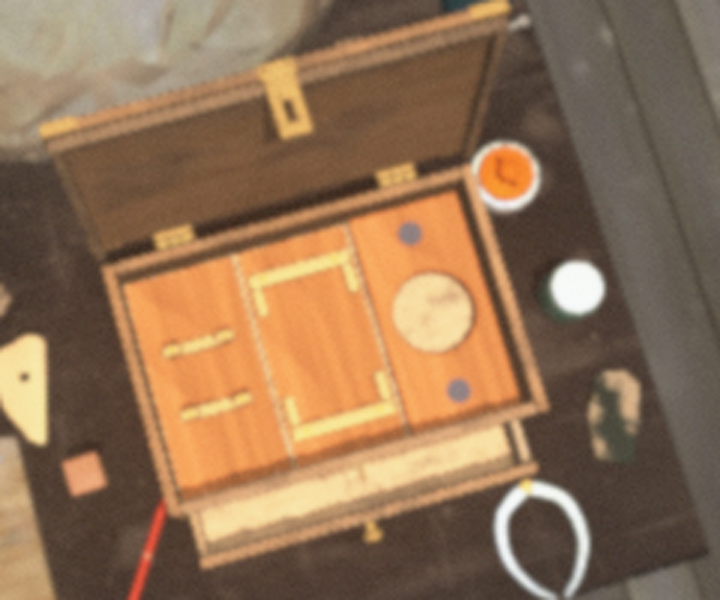

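View pics/t2.png

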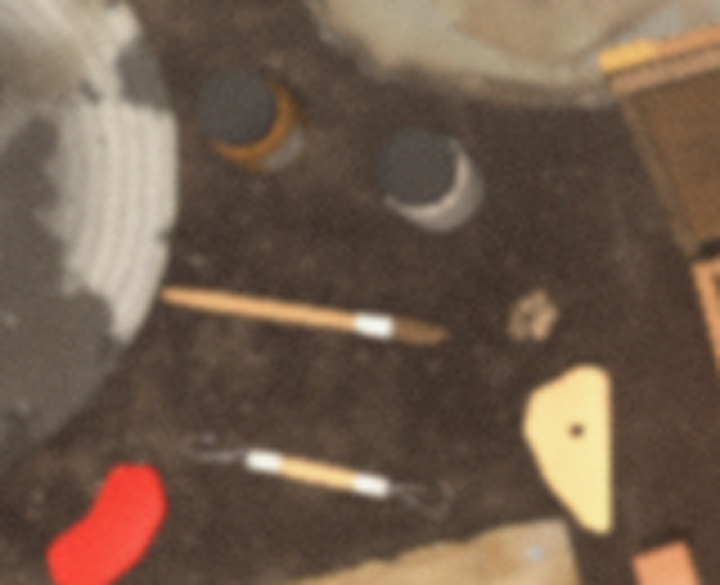

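View pics/s1.png

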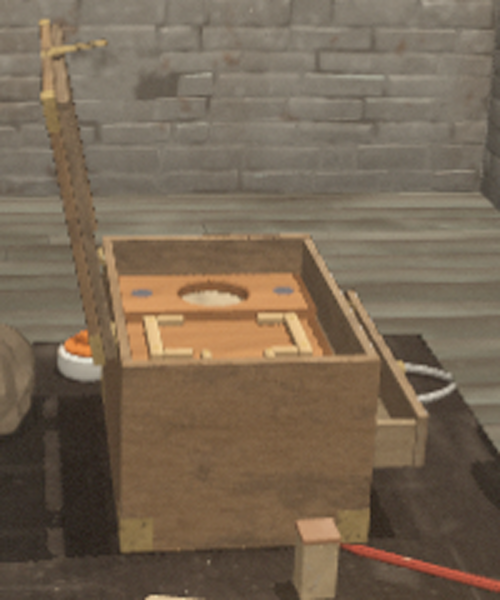

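```bash
python3 - <<'E'
from h import *
T=lambda x,y:(y/3+140,x/3+240)
S=lambda x,y:(y/2.5+80,x/2.5+240)
tp=dict(BL=T(105,268),FL=T(172,515),FR=T(548,408),BR=T(470,172)); sd=dict(BL=S(116,366),FL=S(378,358),BR=S(104,238),FR=S(310,235))
for k in tp: print(k,*tri('top',tp[k],'side',sd[k]))
print('hole',tri('top',T(433,313),'side',S(213,293)))
# feet corner of chest on table
print('foot FL', onz('side',S(370,540),0), 'BL',onz('side',S(120,550),0))
T2=lambda x,y:(y/4.5+170,x/4.5+120)
for n,p in dict(toolA=(250,460),toolB=(388,487)).items(): print(n,onz('top',T2(*p),.006))
for n,p in dict(A=(605,368),B=(610,530),C=(525,425)).items(): print('rib',n,onz('top',T2(*p),.009))
print('jar lid',onz('top',T(577,288),.056)); print('rubber',onz('top',T(615,415),.008))
for z in (.1,.13): print(z,onz('top',T(433,313),z))
E
```

```text
BL [0.55878315 0.08812078 0.16291268] 0.006521677221333824
FL [0.36621866 0.03825687 0.16555496] 0.0016341634317904555
FR [ 0.43975549 -0.24919227  0.16466926] 9.666386859795125e-05
BR [ 0.62827741 -0.19810767  0.16405769] 0.005304382960829417
hole (array([ 0.52101581, -0.16991972,  0.1280544 ]), np.float64(0.002299794281505811))
foot FL [0.36096088 0.03170284 0.        ] BL [0.55947805 0.0840568  0.        ]
toolA [0.47411845 0.36873128 0.006     ]
toolB [0.45654806 0.28679668 0.006     ]
rib A [0.52403749 0.15858661 0.009     ]
rib B [0.42854353 0.15562793 0.009     ]
rib C [0.49118926 0.20572204 0.009     ]
jar lid [ 0.54905491 -0.30519521  0.056     ]
rubber [ 0.44263043 -0.34483757  0.008     ]
0.1 [ 0.52382783 -0.17417807  0.1       ]
0.13 [ 0.51958223 -0.16968973  0.13      ]
```

```bash
python3 - <<'E'
from h import *
s=r.read_state();M=R.from_quat(s['eef_rot']).as_matrix();print(M.round(3))
print('yaw y',np.degrees(np.arctan2(M[1,1],M[0,1])))
T=lambda x,y:(y/3+140,x/3+240)
for z in (0,.03):print('orange',onz('top',T(507,175),z),onz('top',T(560,300),0))
print('clay bits etc; pencil', onz('top',T(545,530),0))
for z in (.2,.3): print('bag edge',onz('top',(190,250),z))
for n in ['top','side']:print(n,ray(n,(240,320))[0])
# lid top corners
print(tri('top',T(45,130),'side',(80+98/2.5,240+50/2.5)), tri('top',T(500,8),'side',(80+22/2.5,240+42/2.5)))
c=np.array([.4983,-.0802,0]);a=np.radians(14.3);xc=np.array([np.cos(a),np.sin(a),0]);yc=np.array([-np.sin(a),np.cos(a),0])
for k in (0,.094,-.094):print(c+k*yc)
E
```

```text
[[ 0.     0.265 -0.964]
 [-0.    -0.964 -0.265]
 [-1.     0.    -0.   ]]
yaw y -74.65646297631802
orange [ 0.66349292 -0.26204859  0.        ] [ 0.54734837 -0.30390447  0.        ]
orange [ 0.65601026 -0.25567987  0.03      ] [ 0.54734837 -0.30390447  0.        ]
clay bits etc; pencil [ 0.34385402 -0.27943078  0.        ]
bag edge [0.64055869 0.1401032  0.2       ]
bag edge [0.61281855 0.12398921 0.3       ]
top [ 0.37336177 -0.01510907  1.1632143 ]
side [0.37266042 1.03847766 0.59526032]
(array([0.60620728, 0.10349299, 0.36914807]), np.float64(0.0001834227217750494)) (array([ 0.6828787 , -0.18506319,  0.36743467]), np.float64(0.0036981318674169103))
[ 0.4983 -0.0802  0.    ]
[0.47508209 0.01088748 0.        ]
[ 0.52151791 -0.17128748  0.        ]
```

```bash
python3 -m pendant '[{"translation":[3.2,2.48,0],"angular":[0,0,-7],"hand":1},{"translation":[3.2,2.48,0],"angular":[0,0,-7],"hand":1},{"translation":[3.2,2.48,0],"angular":[0,0,-7],"hand":1},{"translation":[3.2,2.48,0],"angular":[0,0,-7],"hand":1},{"translation":[3.2,2.48,0],"angular":[0,0,-7],"hand":1},{"translation":[3.2,2.48,0],"angular":[0,0,-7],"hand":1},{"translation":[3.2,2.48,0],"angular":[0,0,-7],"hand":1},{"translation":[3.2,2.48,0],"angular":[0,0,-7],"hand":1},{"translation":[3.2,2.48,0],"angular":[0,0,-7],"hand":1},{"translation":[3.2,2.48,0],"angular":[0,0,-7],"hand":1},{"translation":[3.2,2.48,0],"angular":[0,0,-7],"hand":1},{"translation":[3.2,2.48,0],"angular":[0,0,-6.3],"hand":1}]'
cat > look.py <<'E'
import sys
from h import *
name=sys.argv[1]
for _ in range(1):
    s=r.read_state();im=r.camera('wrist')
cv2.imwrite(f'pics/{name}.png',im[:,:,::-1])
M=R.from_quat(s['eef_rot']).as_matrix()
print(s['time'],s['ee_pos'].round(4),'yaw',np.degrees(np.arctan2(M[1,1],M[0,1])).round(2),'xdown',M[:,0].round(3),'q',s['joint_positions'].round(2),'f',s['ft_force'].round(1),'w',s['width'])
for a in sys.argv[2:]:
    n,z=a.split(':')
    for k in r.mark_of('wrist',n)[:3]: print(n,np.round(k['point'],1),round(k['confidence'],2),onz('wrist',k['point'],float(z),s).round(4))
E
python3 look.py w1 small_jar_mid:.028 rubber_rib_mid:.004 jar_seat:.116
```

```text
time: 2.35
ee_pos: [0.5505, -0.3041, 0.2477]
eef_rot: [0.585, -0.397, -0.585, -0.397]
ft_force: [0.3, -0.7, 0.8]
width: 0.0868
2.35 [ 0.5505 -0.3041  0.2477] yaw -158.25 xdown [ 0. -0. -1.] q [ 0.57  0.35 -0.17  1.44  0.06  1.36 -2.37] f [ 0.3 -0.7  0.8] w 0.08677368736162808
small_jar_mid [213.1 317.2] 0.56 [ 0.553 -0.307  0.028]
rubber_rib_mid [218.4 421.8] 0.81 [ 0.4389 -0.3413  0.004 ]
```

View pics/w1.png

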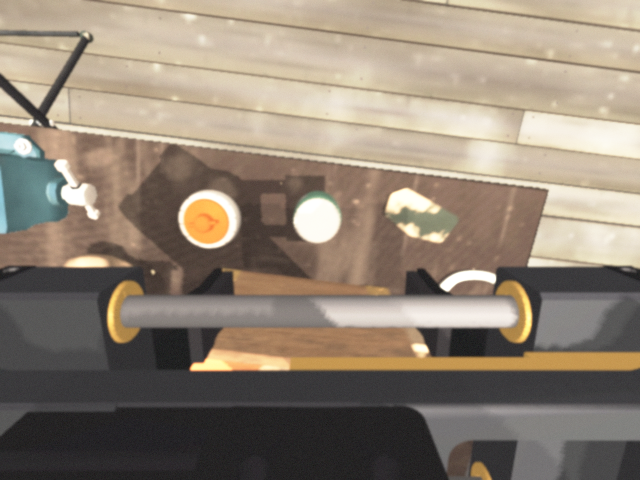

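```bash
python3 - <<'E'
from h import *
print(onz('wrist',(218,317),.056), proj('wrist',[[.553,-.307,.248-.006]]))
im=cv2.imread('pics/w1.png')[190:250,285:350]
m=(im.min(2)>170).astype(np.uint8);ys,xs=np.nonzero(m);print(ys.mean()+190,xs.mean()+285,np.ptp(xs),np.ptp(ys)); print(onz('wrist',(ys.mean()+190,xs.mean()+285),.056))
E
```

```text
[ 0.55246226 -0.30724202  0.056     ] [[296.60271096 313.48852472]]
219.7460414129111 316.8891595615104 46 45
[ 0.55190747 -0.30558651  0.056     ]
```

```bash
python3 -m pendant '[{"translation":[0.15,-0.25,-3],"angular":[0,0,0],"hand":1},{"translation":[0,0,-3],"angular":[0,0,0],"hand":1},{"translation":[0,0,-3],"angular":[0,0,0],"hand":1},{"translation":[0,0,-3],"angular":[0,0,0],"hand":1},{"translation":[0,0,-3],"angular":[0,0,0],"hand":1},{"translation":[0,0,-2.6],"angular":[0,0,0],"hand":1},{"translation":[0,0,-2.6],"angular":[0,0,0],"hand":1},{"translation":[0,0,0],"angular":[0,0,0],"hand":1}]' && python3 look.py w2; python3 -m pendant '[{"translation":[0,0,0],"angular":[0,0,0],"hand":-0.2},{"translation":[0,0,0],"angular":[0,0,0],"hand":-0.2},{"translation":[0,0,0],"angular":[0,0,0],"hand":-0.2},{"translation":[0,0,0],"angular":[0,0,0],"hand":-0.2},{"translation":[0,0,0],"angular":[0,0,0],"hand":-0.2},{"translation":[0,0,0],"angular":[0,0,0],"hand":-0.2}]' 15
```

```text
time: 3.35
ee_pos: [0.5475, -0.3082, 0.0421]
eef_rot: [-0.584, 0.396, 0.588, 0.395]
ft_force: [-0.0, 0.2, -0.1]
width: 0.087
3.35 [ 0.5475 -0.3082  0.0421] yaw -158.02 xdown [-0.006  0.002 -1.   ] q [ 0.57  0.53 -0.16  1.64  0.1   0.98 -2.39] f [-0.   0.2 -0.1] w 0.08703558219123154
time: 4.0
ee_pos: [0.5512, -0.3076, 0.0458]
eef_rot: [0.587, -0.395, -0.586, -0.395]
ft_force: [-0.8, -0.2, 2.1]
width: 0.0471
```

View pics/w2.png

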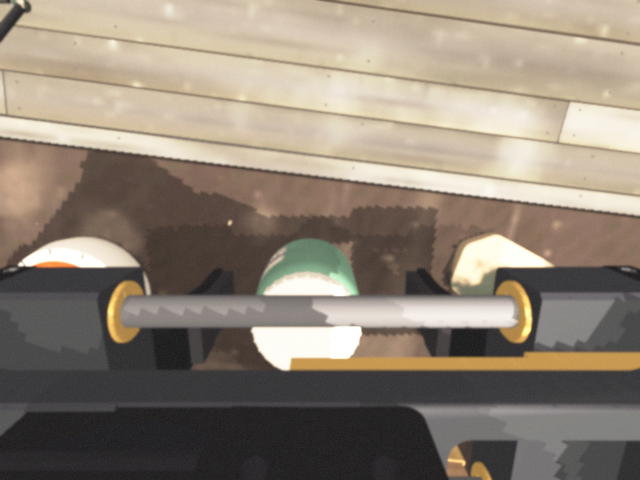

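```bash
python3 -m pendant '[{"translation":[0,0,1.5],"angular":[0,0,0],"hand":-0.2},{"translation":[0,0,3],"angular":[0,0,0],"hand":-0.2},{"translation":[0,0,4],"angular":[0,0,0],"hand":-0.2},{"translation":[0,0,4],"angular":[0,0,0],"hand":-0.2},{"translation":[0,0,4],"angular":[0,0,5],"hand":-0.2},{"translation":[0,0,3],"angular":[0,0,8],"hand":-0.2},{"translation":[0,0,0],"angular":[0,0,8],"hand":-0.2},{"translation":[0,0,0],"angular":[0,0,8],"hand":-0.2},{"translation":[0,0,0],"angular":[0,0,8],"hand":-0.2},{"translation":[0,0,0],"angular":[0,0,8],"hand":-0.2},{"translation":[0,0,0],"angular":[0,0,8],"hand":-0.2},{"translation":[0,0,0],"angular":[0,0,8],"hand":-0.2},{"translation":[0,0,0],"angular":[0,0,8],"hand":-0.2},{"translation":[0,0,0],"angular":[0,0,8],"hand":-0.2}]' && python3 -m pendant '[{"translation":[0,0,0],"angular":[0,0,8],"hand":-0.2},{"translation":[0,0,0],"angular":[0,0,8],"hand":-0.2},{"translation":[0,0,0],"angular":[0,0,8],"hand":-0.2},{"translation":[-0.3,1.36,0],"angular":[0,0,8],"hand":-0.2},{"translation":[-0.3,1.36,0],"angular":[0,0,8],"hand":-0.2},{"translation":[-0.3,1.36,0],"angular":[0,0,8],"hand":-0.2},{"translation":[-0.3,1.36,0],"angular":[0,0,8],"hand":-0.2},{"translation":[-0.3,1.36,0],"angular":[0,0,8],"hand":-0.2},{"translation":[-0.3,1.36,0],"angular":[0,0,8],"hand":-0.2},{"translation":[-0.3,1.36,0],"angular":[0,0,8],"hand":-0.2},{"translation":[-0.3,1.36,0],"angular":[0,0,8],"hand":-0.2},{"translation":[-0.3,1.36,0],"angular":[0,0,7.3],"hand":-0.2},{"translation":[-0.3,1.36,0],"angular":[0,0,0],"hand":-0.2},{"translation":[0,0,0],"angular":[0,0,0],"hand":-0.2},{"translation":[0,0,0],"angular":[0,0,0],"hand":-0.2}]' && python3 look.py w3 rest_seat:.128 rib_seat:.119; python3 - <<'E'
from h import *
im=r.camera('side');cv2.imwrite('pics/s3.png',im[:,:,::-1])
E
```

```text
time: 5.4
ee_pos: [0.5507, -0.3076, 0.2415]
eef_rot: [0.705, 0.058, -0.705, 0.058]
ft_force: [0.0, 0.2, -1.1]
width: 0.047
time: 6.9
ee_pos: [0.5209, -0.172, 0.241]
eef_rot: [0.434, 0.558, -0.435, 0.558]
ft_force: [0.6, -0.7, -0.5]
width: 0.0473
6.9 [ 0.5209 -0.172   0.241 ] yaw 14.18 xdown [ 0.    -0.001 -1.   ] q [ 0.82  0.23 -0.68  1.65  0.15  1.32  0.37] f [ 0.6 -0.7 -0.5] w 0.047298136934896914
rib_seat [112.9 322.5] 0.89 [ 0.4993 -0.0802  0.119 ]
```

View pics/w3.png

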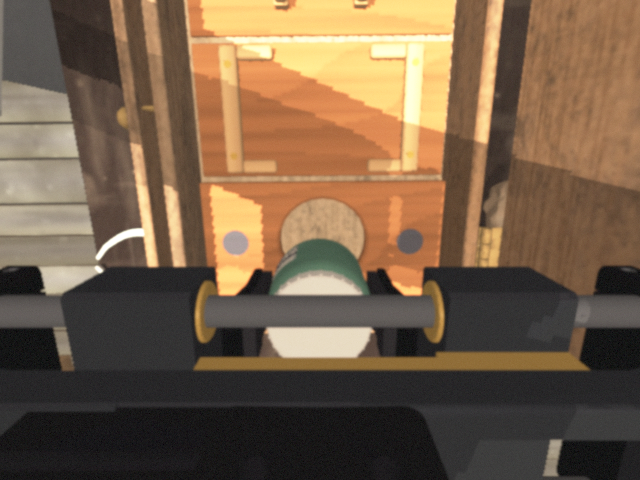

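View pics/s3.png

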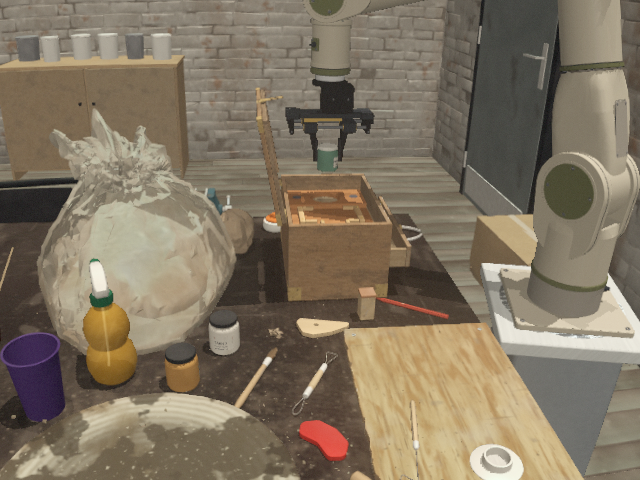

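```bash
python3 - <<'E'
from h import *
for p in [(238,323),(242,322.5)]: print(onz('wrist',p,.128).round(4))
print('rib corners',[onz('wrist',p,.124).round(4)[:2] for p in [(45,222),(45,422),(171,228),(171,418)]])
L=onz('wrist',(242,235),.128);H=onz('wrist',(242,410),.128);print(np.degrees(np.arctan2(*(H-L)[[1,0]])),np.linalg.norm(H-L))
E
```

```text
[ 0.5218 -0.1679  0.128 ]
[ 0.5222 -0.171   0.128 ]
rib corners [array([ 0.4233, -0.0561]), array([ 0.5533, -0.0232]), array([ 0.4421, -0.1369]), array([ 0.5769, -0.1028])]
14.206271892237067 0.13276677454273914
```

```bash
python3 -m pendant '[{"translation":[0.05,0.15,-2],"angular":[0,0,0],"hand":-0.2},{"translation":[0,0,-2],"angular":[0,0,0],"hand":-0.2},{"translation":[0,0,-2],"angular":[0,0,0],"hand":-0.2},{"translation":[0,0,-1],"angular":[0,0,0],"hand":-0.2},{"translation":[0,0,-0.5],"angular":[0,0,0],"hand":-0.2},{"translation":[0,0,-0.25],"angular":[0,0,0],"hand":-0.2},{"translation":[0,0,0],"angular":[0,0,0],"hand":-0.2},{"translation":[0,0,0],"angular":[0,0,0],"hand":-0.2}]'
```

```text
time: 7.9
ee_pos: [0.5218, -0.1702, 0.1638]
eef_rot: [0.434, 0.558, -0.434, 0.559]
ft_force: [-0.1, 0.5, -1.4]
width: 0.0472
```

Just above the floor, no contact yet (force = jar weight). Lower gently and release.

```bash
python3 -m pendant '[{"translation":[0,0,-0.1],"angular":[0,0,0],"hand":-0.2},{"translation":[0,0,-0.1],"angular":[0,0,0],"hand":-0.2},{"translation":[0,0,0],"angular":[0,0,0],"hand":-0.2},{"translation":[0,0,0],"angular":[0,0,0],"hand":-0.2}]' && python3 -m pendant '[{"translation":[0,0,0],"angular":[0,0,0],"hand":0.5},{"translation":[0,0,0],"angular":[0,0,0],"hand":0.9},{"translation":[0,0,0],"angular":[0,0,0],"hand":0.9},{"translation":[0,0,0],"angular":[0,0,0],"hand":0.9},{"translation":[0,0,2],"angular":[0,0,0],"hand":0.9},{"translation":[0,0,4],"angular":[0,0,0],"hand":0.9},{"translation":[0,0,4],"angular":[0,0,0],"hand":0.9},{"translation":[0,0,0],"angular":[0,0,0],"hand":0.9}]'; python3 look.py w4; python3 - <<'E'
from h import *
im=r.camera('side');cv2.imwrite('pics/s4.png',cv2.resize(im[80:320,200:440,::-1],(600,600)))
E
```

```text
time: 8.3
ee_pos: [0.5216, -0.1702, 0.1613]
eef_rot: [0.434, 0.558, -0.434, 0.559]
ft_force: [-0.0, -0.3, 0.1]
width: 0.0475
time: 9.1
ee_pos: [0.5237, -0.1703, 0.2665]
eef_rot: [0.434, 0.556, -0.433, 0.561]
ft_force: [-0.3, 0.3, -0.2]
width: 0.0828
9.1 [ 0.5237 -0.1703  0.2665] yaw 14.36 xdown [ 0.008 -0.003 -1.   ] q [ 0.83  0.22 -0.68  1.61  0.14  1.36  0.38] f [-0.3  0.3 -0.2] w 0.08281497375653617
```

View pics/s4.png

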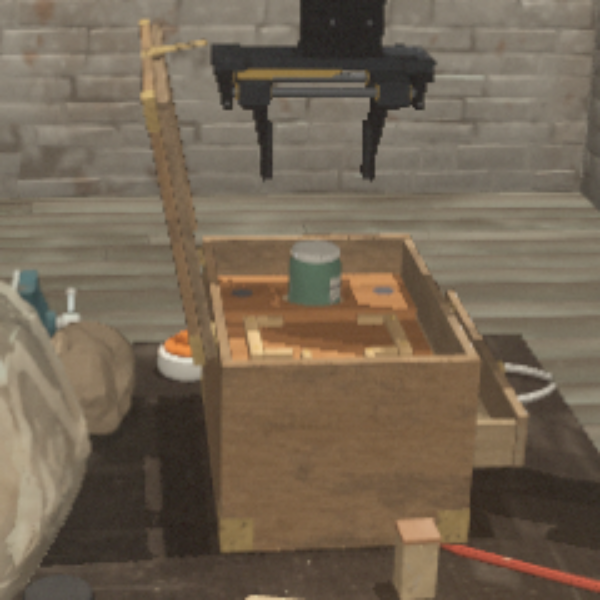

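View pics/w4.png

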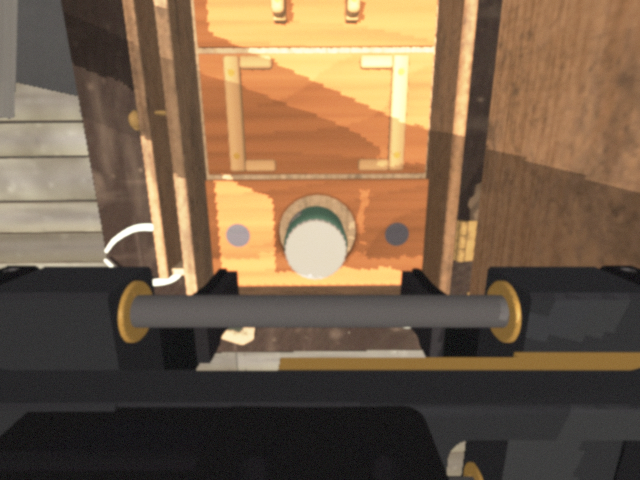

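```bash
python3 -m pendant '[{"translation":[-0.8,2.5,0],"angular":[0,0,7.1],"hand":0.9},{"translation":[-0.8,3.25,0],"angular":[0,0,7.1],"hand":0.9},{"translation":[-0.8,3.25,0],"angular":[0,0,7.1],"hand":0.9},{"translation":[0,3.25,0],"angular":[0,0,7.1],"hand":0.9},{"translation":[0,3.25,0],"angular":[0,0,7.1],"hand":0.9},{"translation":[0,3.25,0],"angular":[0,0,7.1],"hand":0.9},{"translation":[0,3.25,0],"angular":[0,0,7.1],"hand":0.9},{"translation":[0,3.25,0],"angular":[0,0,7.1],"hand":0.9},{"translation":[0,3.25,0],"angular":[0,0,7.1],"hand":0.9},{"translation":[0,3.25,0],"angular":[0,0,7.1],"hand":0.9},{"translation":[0.5,3.2,0],"angular":[0,0,6.6],"hand":0.9},{"translation":[0,0,0],"angular":[0,0,0],"hand":0.9},{"translation":[0,0,0],"angular":[0,0,0],"hand":0.9}]' && python3 look.py w5 wood_rib_mid:.0045 loop_tool_mid:.006 rest_seat:.128 brush_mid:.005
```

```text
time: 10.5
ee_pos: [0.5018, 0.1797, 0.2598]
eef_rot: [-0.012, 0.708, 0.012, 0.706]
ft_force: [0.6, -0.8, 0.6]
width: 0.0825
10.5 [0.5018 0.1797 0.2598] yaw 92.0 xdown [-0.002  0.    -1.   ] q [ 0.47  0.27 -1.04  1.64  0.23  1.37  1.  ] f [ 0.6 -0.8  0.6] w 0.0825338747618645
wood_rib_mid [193.1 320.1] 0.63 [0.4793 0.1802 0.0045]
loop_tool_mid [186.8 451.5] 0.59 [0.4668 0.3296 0.006 ]
rest_seat [196.1 104. ] 0.78 [0.4732 0.0089 0.128 ]
```

View pics/w5.png

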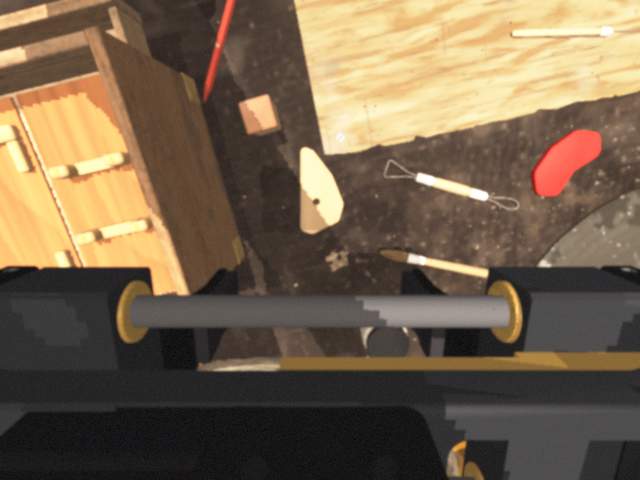

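```bash
python3 - <<'E'
from h import *
for p in [(150,304),(231,301),(201,343),(201,302),(233,322)]: print(p,onz('wrist',p,.009).round(4))
for p in [(180,417),(196,487)]: print('tool',onz('wrist',p,.006).round(4))
for p in [(265,240),(30,93),(95,190)]: print('chest rim/foot?',onz('wrist',p,.164).round(4),onz('wrist',p,.0).round(4))
print('big jar lid',onz('wrist',(340,387),.062), 'brush',onz('wrist',(262,430),.005),onz('wrist',(256,390),.005),onz('wrist',(272,487),.005))
E
```

```text
(150, 304) [0.4333 0.1592 0.009 ]
(231, 301) [0.5252 0.1575 0.009 ]
(201, 343) [0.4884 0.205  0.009 ]
(201, 302) [0.4899 0.158  0.009 ]
(233, 322) [0.5268 0.1822 0.009 ]
tool [0.4623 0.2881 0.006 ]
tool [0.478  0.3704 0.006 ]
chest rim/foot? [0.5156 0.1211 0.164 ] [0.5725 0.0829 0.    ]
chest rim/foot? [0.3667 0.0353 0.164 ] [ 0.3196 -0.0629  0.    ]
chest rim/foot? [0.4019 0.0922 0.164 ] [0.3793 0.0338 0.    ]
big jar lid [0.63306626 0.25688816 0.062     ] brush [0.55979917 0.31417377 0.005     ] [0.55372468 0.26513877 0.005     ] [0.57040597 0.38505546 0.005     ]
```

```bash
python3 -m pendant '[{"translation":[-0.6,0.6,-3],"angular":[0,0,-1],"hand":1},{"translation":[-0.6,0.5,-4],"angular":[0,0,-1],"hand":1},{"translation":[0,0,-4],"angular":[0,0,0],"hand":1},{"translation":[0,0,-4],"angular":[0,0,0],"hand":1},{"translation":[0,0,-3],"angular":[0,0,0],"hand":1},{"translation":[0,0,-2],"angular":[0,0,0],"hand":1},{"translation":[0,0,-1],"angular":[0,0,0],"hand":1},{"translation":[0,0,0],"angular":[0,0,0],"hand":1},{"translation":[0,0,0],"angular":[0,0,0],"hand":1}]' ; python3 look.py w6
```

```text
time: 11.65
ee_pos: [0.491, 0.1904, 0.052]
eef_rot: [0.001, 0.707, -0.0, 0.707]
ft_force: [-0.4, 0.2, 0.3]
width: 0.0871
11.65 [0.491  0.1904 0.052 ] yaw 89.92 xdown [ 0.001  0.    -1.   ] q [ 0.32  0.49 -0.92  1.88  0.46  1.    0.77] f [-0.4  0.2  0.3] w 0.08705767566595612
```

View pics/w6.png

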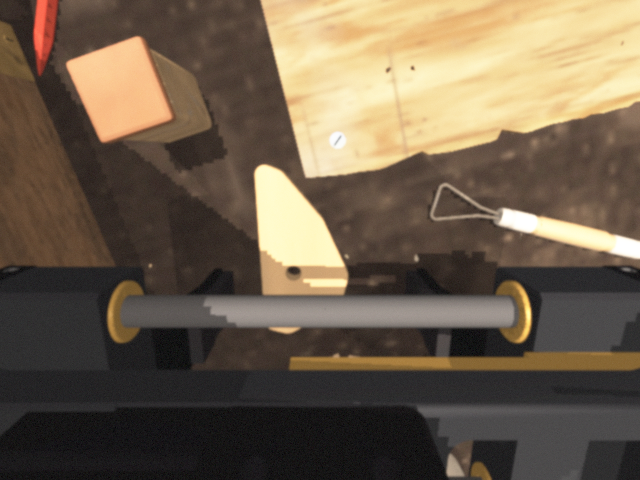

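```bash
python3 -m pendant '[{"translation":[0,0,-1.2],"angular":[0,0,0],"hand":1},{"translation":[0,0,-1],"angular":[0,0,0],"hand":1},{"translation":[0,0,-0.3],"angular":[0,0,0],"hand":1},{"translation":[0,0,0],"angular":[0,0,0],"hand":0.6},{"translation":[0,0,0],"angular":[0,0,0],"hand":0.3},{"translation":[0,0,0],"angular":[0,0,0],"hand":0},{"translation":[0,0,0],"angular":[0,0,0],"hand":0},{"translation":[0,0,0],"angular":[0,0,0],"hand":0},{"translation":[0,0,0],"angular":[0,0,0],"hand":0},{"translation":[0,0,0],"angular":[0,0,0],"hand":0}]' 8
```

```text
time: 12.7
ee_pos: [0.4904, 0.1902, 0.026]
eef_rot: [0.0, 0.707, -0.0, 0.707]
ft_force: [-0.4, -0.5, -0.5]
width: 0.0482
```

```bash
python3 -m pendant '[{"translation":[0,0,1],"angular":[0,0,0],"hand":-0.1},{"translation":[0,0,2.5],"angular":[0,0,0],"hand":-0.1},{"translation":[0,0,4],"angular":[0,0,0],"hand":-0.1},{"translation":[0,0,4],"angular":[0,0,0],"hand":-0.1},{"translation":[0,0,4],"angular":[0,0,0],"hand":-0.1},{"translation":[0,0,4],"angular":[0,0,0],"hand":-0.1},{"translation":[0,0,1],"angular":[0,0,0],"hand":-0.1},{"translation":[0,0,0],"angular":[0,0,0],"hand":-0.1}]' 10; python3 look.py w7;  python3 - <<'E'
from h import *
im=r.camera('side');cv2.imwrite('pics/s7.png',cv2.resize(im[80:360,200:480,::-1],(600,600)))
E
```

```text
time: 13.5
ee_pos: [0.491, 0.1908, 0.2329]
eef_rot: [0.0, 0.706, -0.0, 0.708]
ft_force: [-0.2, -0.5, -1.2]
width: 0.0477
13.5 [0.491  0.1908 0.2329] yaw 89.94 xdown [ 0.003  0.    -1.   ] q [ 0.46  0.27 -1.05  1.7   0.24  1.31  0.93] f [-0.2 -0.5 -1.2] w 0.04767850792015145
```

View pics/w7.png

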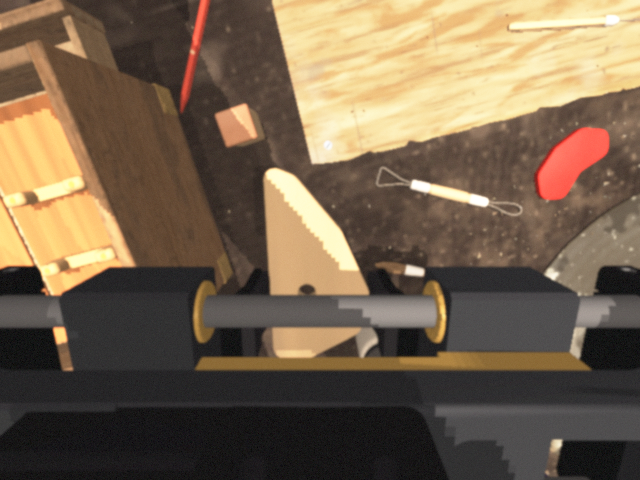

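View pics/s7.png

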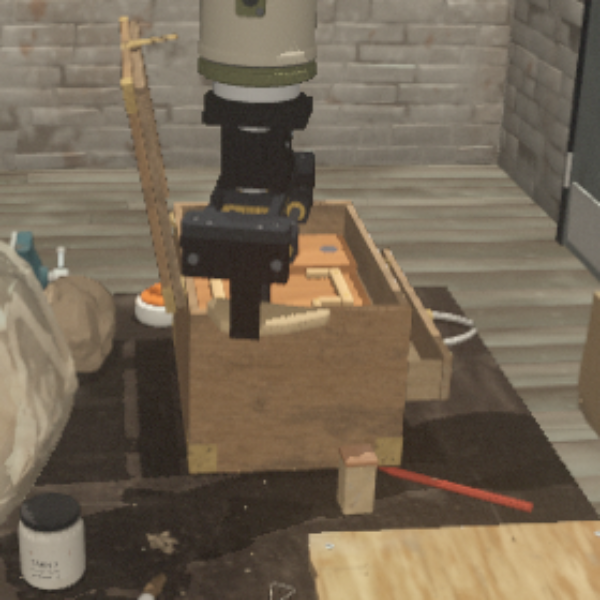

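```bash
python3 - <<'E'
from h import *
s=r.read_state();M=R.from_quat(s['eef_rot']).as_matrix()
for p in [(168,275),(350,264),(175,264),(357,290)]:
    P=onz('wrist',p,.214);print(P.round(4),(M.T@(P-s['ee_pos'])).round(4))
E
```

```text
[0.4286 0.1704 0.214 ] [ 0.0162 -0.0197 -0.0613]
[0.5192 0.1618 0.214 ] [ 0.0161 -0.0282  0.0293]
[0.4316 0.1654 0.214 ] [ 0.0162 -0.0247 -0.0583]
[0.5232 0.1749 0.214 ] [ 0.0161 -0.0151  0.0333]
```

```bash
python3 -m pendant '[{"translation":[0,-2,0],"angular":[0,0,1.5],"hand":-0.1},{"translation":[0.2,-3.1,0],"angular":[0,0,1.5],"hand":-0.1},{"translation":[0.2,-3.1,0],"angular":[0,0,1.5],"hand":-0.1},{"translation":[0.2,-3.1,0],"angular":[0,0,1.5],"hand":-0.1},{"translation":[0.2,-3.1,0],"angular":[0,0,1.5],"hand":-0.1},{"translation":[0.2,-3.1,0],"angular":[0,0,1.5],"hand":-0.1},{"translation":[0.3,-3.1,0],"angular":[0,0,1.5],"hand":-0.1},{"translation":[0.3,-3.1,0],"angular":[0,0,1.5],"hand":-0.1},{"translation":[0.3,-2.1,0],"angular":[0,0,1.5],"hand":-0.1},{"translation":[0.3,-1,0],"angular":[0,0,0.7],"hand":-0.1},{"translation":[0,0,0],"angular":[0,0,0],"hand":-0.1},{"translation":[0,0,0],"angular":[0,0,0],"hand":-0.1}]' ; python3 look.py w8
```

```text
time: 14.8
ee_pos: [0.5122, -0.0762, 0.2305]
eef_rot: [-0.087, 0.702, 0.088, 0.701]
ft_force: [0.5, 0.6, -0.5]
width: 0.0478
14.8 [ 0.5122 -0.0762  0.2305] yaw 104.19 xdown [-0.001  0.001 -1.   ] q [ 0.91  0.22 -0.95  1.73  0.18  1.29  1.74] f [ 0.5  0.6 -0.5] w 0.04776337395529572
```

View pics/w8.png

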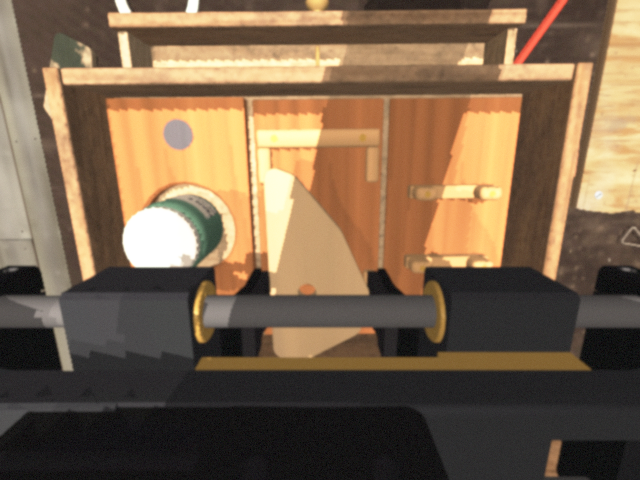

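```bash
python3 - <<'E'
from h import *
s=r.read_state();M=R.from_quat(s['eef_rot']).as_matrix()
for n,p,z in [('stopF inner corner L',(148,268),.127),('R',(148,368),.127),('saddleF',(192,456),.134),('saddleB',(261,450),.134),('sFl',(190,413),.14),('sFr',(191,500),.14)]:
    P=onz('wrist',p,z);print(n,P.round(4),(M.T@(P-s['ee_pos'])).round(4))
E
```

```text
stopF inner corner L [ 0.4523 -0.1269  0.127 ] [ 0.1037 -0.0348 -0.0706]
R [ 0.4355 -0.0606  0.127 ] [ 0.1038  0.0336 -0.0706]
saddleF [0.449  0.0051 0.134 ] [ 0.0968  0.094  -0.0413]
saddleB [0.497  0.0179 0.134 ] [0.0968 0.0946 0.0083]
sFl [ 0.4547 -0.0257  0.14  ] [ 0.0908  0.0627 -0.0434]
sFr [0.4411 0.0308 0.14  ] [ 0.0909  0.1208 -0.0427]
```

```bash
python3 -m pendant '[{"translation":[0,0,-2],"angular":[0,0,0],"hand":-0.1},{"translation":[0,0,-2],"angular":[0,0,0],"hand":-0.1},{"translation":[0,0,-2],"angular":[0,0,0],"hand":-0.1},{"translation":[0,0,-1.2],"angular":[0,0,0],"hand":-0.1},{"translation":[0,0,-0.7],"angular":[0,0,0],"hand":-0.1},{"translation":[0,0,-0.3],"angular":[0,0,0],"hand":-0.1},{"translation":[0,0,0],"angular":[0,0,0],"hand":-0.1},{"translation":[0,0,0],"angular":[0,0,0],"hand":-0.1}]'; python3 look.py w9
```

```text
time: 15.65
ee_pos: [0.5128, -0.0776, 0.1497]
eef_rot: [-0.087, 0.701, 0.087, 0.702]
ft_force: [0.3, 0.1, -0.3]
width: 0.0481
15.65 [ 0.5128 -0.0776  0.1497] yaw 104.14 xdown [ 0.001 -0.    -1.   ] q [ 0.87  0.31 -0.92  1.82  0.27  1.14  1.68] f [ 0.3  0.1 -0.3] w 0.04811000832767941
```

View pics/w9.png

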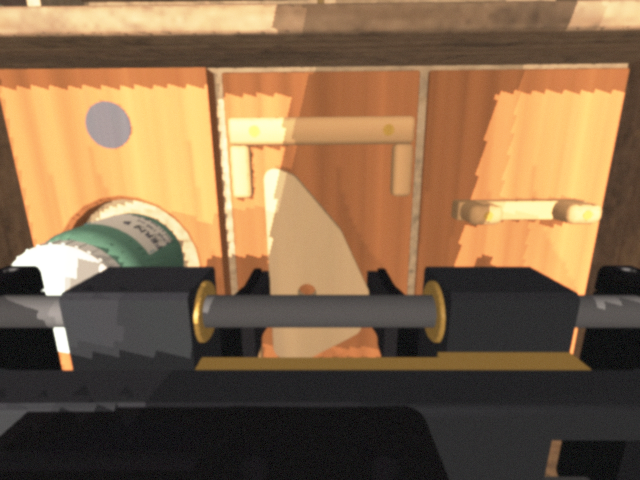

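```bash
python3 - <<'E'
from h import *
s=r.read_state();M=R.from_quat(s['eef_rot']).as_matrix()
for n,p,z in [('stopF inner L',(143,250),.127),('inner R',(143,393),.127),('armL',(180,251),.127),('armR',(180,392),.127),('ribtip',(168,278),.1315),('ribedge',(260,270),.1315),('saddleFtop',(212,526),.130),('hornL',(213,455),.14),('hornR',(213,600),.14)]:
    P=onz('wrist',p,z);print(n,P.round(4),(M.T@(P-s['ee_pos'])).round(4))
E
```

```text
stopF inner L [ 0.4505 -0.1255  0.127 ] [ 0.0227 -0.0312 -0.0721]
inner R [ 0.4348 -0.0627  0.127 ] [ 0.0227  0.0335 -0.0721]
armL [ 0.4667 -0.1219  0.127 ] [ 0.0227 -0.0316 -0.0555]
armR [ 0.4507 -0.0583  0.127 ] [ 0.0227  0.034  -0.0555]
ribtip [ 0.458  -0.1104  0.1315] [ 0.0182 -0.0184 -0.0612]
ribedge [ 0.5012 -0.1048  0.1315] [ 0.0182 -0.0235 -0.0179]
saddleFtop [0.4495 0.0061 0.13  ] [ 0.0197  0.0966 -0.0409]
hornL [ 0.4573 -0.0302  0.14  ] [ 0.0097  0.0595 -0.0423]
hornR [0.4419 0.0312 0.14  ] [ 0.0097  0.1229 -0.0422]
```

```bash
python3 -m pendant '[{"translation":[-0.15,0.05,-0.2],"angular":[0,0,0],"hand":-0.1},{"translation":[0,0,-0.15],"angular":[0,0,0],"hand":-0.1},{"translation":[0,0,-0.1],"angular":[0,0,0],"hand":-0.1},{"translation":[0,0,0],"angular":[0,0,0],"hand":-0.1},{"translation":[0,0,0],"angular":[0,0,0],"hand":-0.1}]'
```

```text
time: 16.2
ee_pos: [0.511, -0.0771, 0.1449]
eef_rot: [-0.087, 0.702, 0.087, 0.702]
ft_force: [-1.3, 1.1, 5.9]
width: 0.048
```

Contact (6 N up): the rib is on the base. Release and rise.

```bash
python3 -m pendant '[{"translation":[0,0,0.05],"angular":[0,0,0],"hand":0.25},{"translation":[0,0,0],"angular":[0,0,0],"hand":0.3},{"translation":[0,0,0],"angular":[0,0,0],"hand":0.3},{"translation":[0,0,0],"angular":[0,0,0],"hand":0.3},{"translation":[0,0,1],"angular":[0,0,0],"hand":0.3},{"translation":[0,0,3],"angular":[0,0,0],"hand":0.3},{"translation":[0,0,4],"angular":[0,0,0],"hand":0.3},{"translation":[0,0,4],"angular":[0,0,0],"hand":0.3},{"translation":[0,0,0],"angular":[0,0,0],"hand":0.3},{"translation":[0,0,0],"angular":[0,0,0],"hand":0.3}]'; python3 look.py w10; python3 - <<'E'
from h import *
im=r.camera('side');cv2.imwrite('pics/s10.png',cv2.resize(im[80:320,200:440,::-1],(600,600)))
E
```

```text
time: 17.2
ee_pos: [0.5113, -0.0771, 0.2661]
eef_rot: [-0.087, 0.701, 0.087, 0.702]
ft_force: [-1.0, -0.2, -0.8]
width: 0.0563
17.2 [ 0.5113 -0.0771  0.2661] yaw 104.14 xdown [ 0.002 -0.001 -1.   ] q [ 0.93  0.18 -0.96  1.68  0.16  1.36  1.76] f [-1.  -0.2 -0.8] w 0.05625710582988049
```

View pics/w10.png

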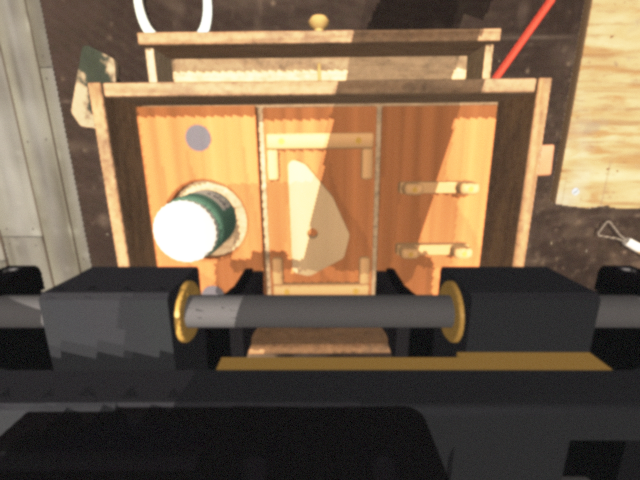

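View pics/s10.png

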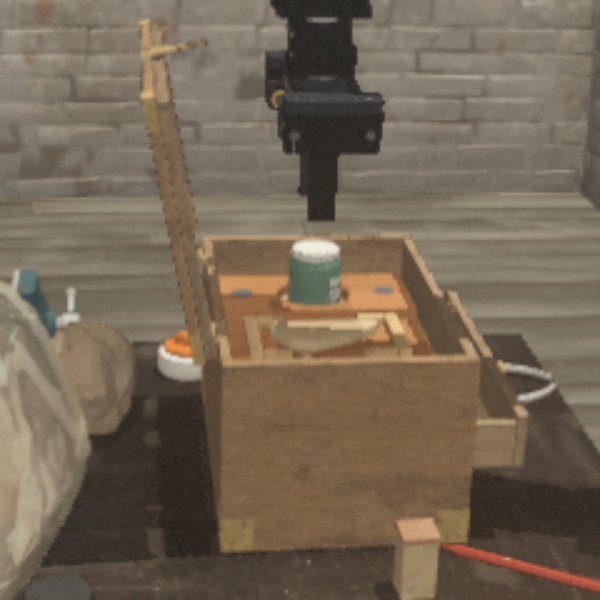

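```bash
python3 - <<'E'
from h import *
for p,z in [((188,440),.136),((250,436),.136),((187,403),.14),((187,476),.14),((249,400),.14),((249,471),.14),((148,280),.127),((148,362),.127)]: print(onz('wrist',p,z).round(4))
E
python3 -m pendant '[{"translation":[-0.34,2,0],"angular":[0,0,5],"hand":0.3},{"translation":[-0.34,3.4,0],"angular":[0,0,5],"hand":0.3},{"translation":[-0.34,3.4,0],"angular":[0,0,5],"hand":0.3},{"translation":[-0.34,3.4,0],"angular":[0,0,5],"hand":0.3},{"translation":[-0.34,3.4,0],"angular":[0,0,5],"hand":0.3},{"translation":[-0.34,3.4,0],"angular":[0,0,5],"hand":0.3},{"translation":[-0.34,3.4,0],"angular":[0,0,5],"hand":0.3},{"translation":[-0.34,3.4,0],"angular":[0,0,5],"hand":0.3},{"translation":[-0.34,3.4,-1],"angular":[0,0,5],"hand":0.1},{"translation":[-0.34,3.4,-2],"angular":[0,0,5],"hand":0.1},{"translation":[-0.34,3.4,-2],"angular":[0,0,5],"hand":0.1},{"translation":[-0.34,3.4,-3],"angular":[0,0,5],"hand":0.1},{"translation":[0,1.2,-3],"angular":[0,0,5],"hand":0.1},{"translation":[0,0,-2],"angular":[0,0,0],"hand":0.1},{"translation":[0,0,0],"angular":[0,0,0],"hand":0.1},{"translation":[0,0,0],"angular":[0,0,0],"hand":0.1}]'; python3 look.py w11 loop_tool_mid:.006 brush_mid:.005
```

```text
[0.4478 0.0039 0.136 ]
[0.4961 0.0172 0.136 ]
[ 0.4539 -0.0252  0.14  ]
[0.4403 0.0288 0.14  ]
[ 0.5015 -0.0126  0.14  ]
[0.4877 0.0424 0.14  ]
[ 0.4489 -0.1239  0.127 ]
[ 0.4333 -0.0619  0.127 ]
time: 18.9
ee_pos: [0.4698, 0.3286, 0.1349]
eef_rot: [-0.45, 0.546, 0.451, 0.545]
ft_force: [-0.0, -0.9, -0.1]
width: 0.0478
18.9 [0.4698 0.3286 0.1349] yaw 169.13 xdown [-0.001 -0.    -1.   ] q [ 0.18  0.57 -1.13  1.69  0.54  1.23  1.88] f [-0.  -0.9 -0.1] w 0.047770859085277
loop_tool_mid [235.9 322.8] 0.8 [0.4655 0.3276 0.006 ]
```

View pics/w11.png

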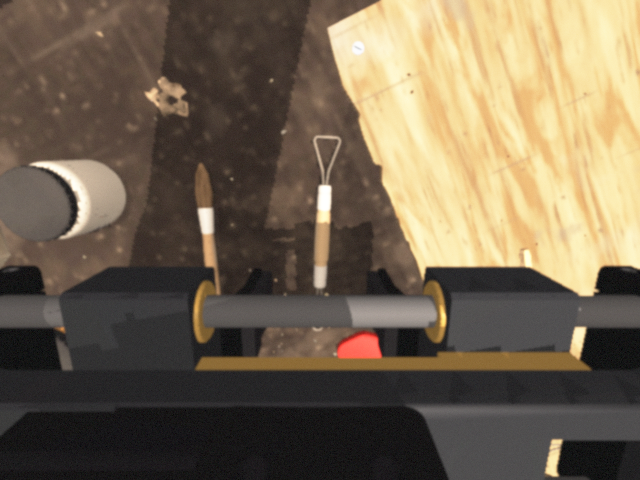

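```bash
python3 - <<'E'
from h import *
s=r.read_state();M=R.from_quat(s['eef_rot']).as_matrix()
for p in [(187,325),(288,320),(237,322.5)]: 
    P=onz('wrist',p,.008);print(P.round(4),(M.T@(P-s['ee_pos'])).round(4))
print(M[:,2])
E
```

```text
[0.4578 0.2897 0.008 ] [ 0.1282  0.0054 -0.041 ]
[0.4775 0.3714 0.008 ] [0.1283 0.0015 0.043 ]
[0.4672 0.3286 0.008 ] [ 0.1283  0.0035 -0.001 ]
[1.89247298e-01 9.81929071e-01 8.71293115e-04]
```

```bash
python3 -m pendant '[{"translation":[-0.3,0.1,-2],"angular":[0,0,-2.5],"hand":0.1},{"translation":[0,0,-3],"angular":[0,0,0],"hand":0.1},{"translation":[0,0,-3],"angular":[0,0,0],"hand":0.1},{"translation":[0,0,-1.8],"angular":[0,0,0],"hand":0.1},{"translation":[0,0,-0.7],"angular":[0,0,0],"hand":0.1},{"translation":[0,0,-0.3],"angular":[0,0,0],"hand":0.1},{"translation":[0,0,0],"angular":[0,0,0],"hand":0.1},{"translation":[0,0,0],"angular":[0,0,0],"hand":0.1}]'; python3 look.py w12
```

```text
time: 19.85
ee_pos: [0.4677, 0.3304, 0.0282]
eef_rot: [-0.438, 0.554, 0.438, 0.555]
ft_force: [0.1, 0.4, 0.8]
width: 0.0481
19.85 [0.4677 0.3304 0.0282] yaw 166.64 xdown [ 0.001  0.001 -1.   ] q [ 0.1   0.69 -1.02  1.77  0.66  1.06  1.75] f [0.1 0.4 0.8] w 0.04809290590962578
```

View pics/w12.png

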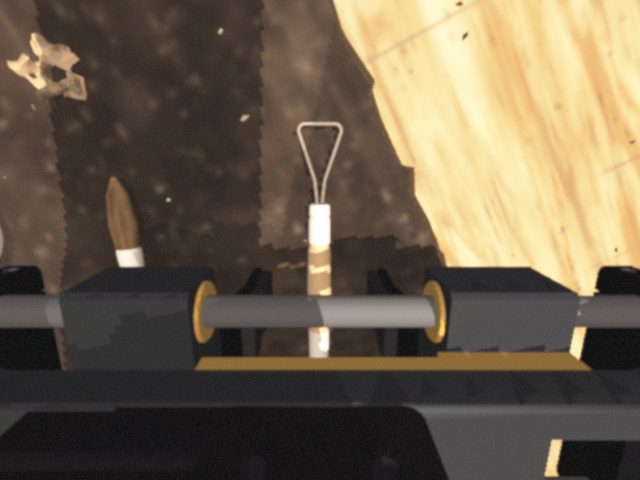

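Well centred (handle at column 319, upright in the picture). Lower 1.5 mm and grip.

```bash
python3 -m pendant '[{"translation":[0,0,-0.15],"angular":[0,0,0],"hand":-0.3},{"translation":[0,0,0],"angular":[0,0,0],"hand":-0.6},{"translation":[0,0,0],"angular":[0,0,0],"hand":-0.95},{"translation":[0,0,0],"angular":[0,0,0],"hand":-0.95},{"translation":[0,0,0],"angular":[0,0,0],"hand":-0.95},{"translation":[0,0,0],"angular":[0,0,0],"hand":-0.95},{"translation":[0,0,0],"angular":[0,0,0],"hand":-0.95}]' 10; python3 -m pendant '[{"translation":[0,0,1],"angular":[0,0,0],"hand":-0.95},{"translation":[0,0,2.5],"angular":[0,0,0],"hand":-0.95},{"translation":[0,0,4],"angular":[0,0,0],"hand":-0.95},{"translation":[0,0,4],"angular":[0,0,0],"hand":-0.95},{"translation":[0,0,4],"angular":[0,0,0],"hand":-0.95},{"translation":[0,0,4],"angular":[0,0,0],"hand":-0.95},{"translation":[0,0,3],"angular":[0,0,0],"hand":-0.95},{"translation":[0,0,0],"angular":[0,0,0],"hand":-0.95}]'; python3 look.py w13
```

```text
time: 20.6
ee_pos: [0.4671, 0.3298, 0.0256]
eef_rot: [-0.438, 0.555, 0.438, 0.555]
ft_force: [0.7, -0.2, 0.6]
width: 0.0119
time: 21.4
ee_pos: [0.4677, 0.3315, 0.2554]
eef_rot: [-0.439, 0.552, 0.438, 0.557]
ft_force: [0.5, -0.1, -0.6]
width: 0.0116
21.4 [0.4677 0.3315 0.2554] yaw 166.67 xdown [ 0.005  0.003 -1.   ] q [ 0.23  0.46 -1.21  1.55  0.43  1.42  1.9 ] f [ 0.5 -0.1 -0.6] w 0.011575212375450788
```

View pics/w13.png

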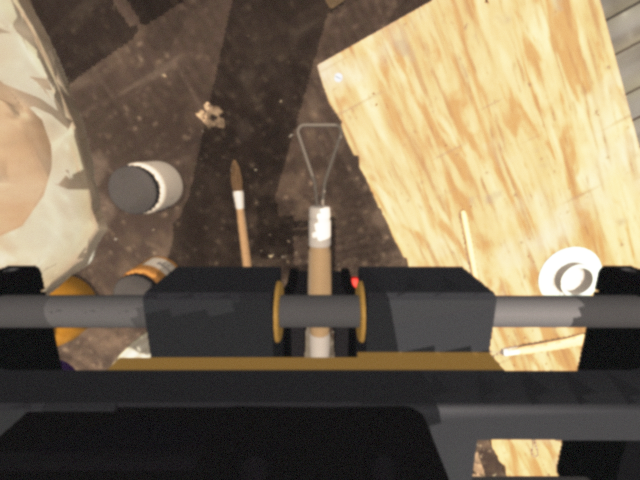

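```bash
python3 - <<'E'
from h import *
s=r.read_state();M=R.from_quat(s['eef_rot']).as_matrix()
for p in [(206,320),(356,319),(125,320)]: 
    P=onz('wrist',p,.2554-.0255+.009);print(P.round(4),(M.T@(P-s['ee_pos'])).round(4))
E
```

```text
[0.4561 0.2879 0.2389] [ 0.014   0.0011 -0.0442]
[0.4742 0.3621 0.2389] [0.0141 0.0006 0.0321]
[0.4482 0.2544 0.2389] [ 0.0139  0.0011 -0.0787]
```

```bash
python3 -m pendant '[{"translation":[0.1,-2,0],"angular":[0,0,-4],"hand":-0.95},{"translation":[0.1,-3,0],"angular":[0,0,-6],"hand":-0.95},{"translation":[0.1,-3,0],"angular":[0,0,-6],"hand":-0.95},{"translation":[0.1,-3,0],"angular":[0,0,-6],"hand":-0.95},{"translation":[0.1,-3,0],"angular":[0,0,-6],"hand":-0.95},{"translation":[0.1,-3,0],"angular":[0,0,-6],"hand":-0.95},{"translation":[0.1,-3,0],"angular":[0,0,-6],"hand":-0.95},{"translation":[0.1,-3,0],"angular":[0,0,-6],"hand":-0.95},{"translation":[0,-3,0],"angular":[0,0,-6],"hand":-0.95},{"translation":[0,-3,0],"angular":[0,0,-6],"hand":-0.95},{"translation":[0,-2,-2],"angular":[0,0,-4.5],"hand":-0.95},{"translation":[0,-1,-2],"angular":[0,0,0],"hand":-0.95},{"translation":[0,0,0],"angular":[0,0,0],"hand":-0.95},{"translation":[0,0,0],"angular":[0,0,0],"hand":-0.95}]'; python3 look.py w14
```

```text
time: 22.85
ee_pos: [0.4747, 0.0105, 0.2105]
eef_rot: [-0.087, 0.702, 0.088, 0.701]
ft_force: [0.4, 0.8, 0.3]
width: 0.0115
22.85 [0.4747 0.0105 0.2105] yaw 104.19 xdown [-0.001  0.001 -1.   ] q [ 0.87  0.12 -1.03  1.85  0.11  1.23  1.62] f [0.4 0.8 0.3] w 0.011501760364838647
```

View pics/w14.png

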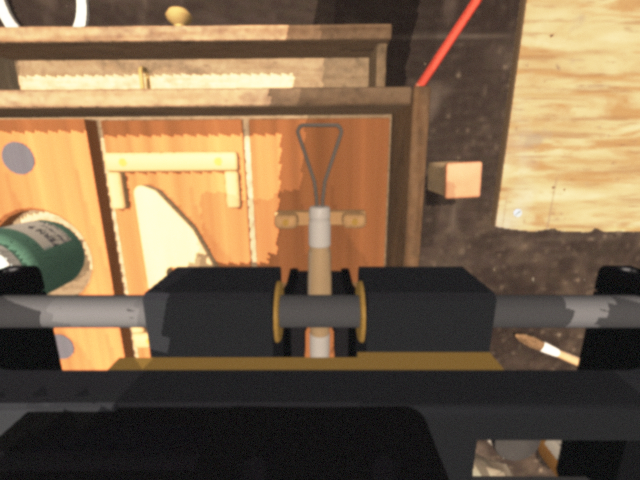

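```bash
python3 - <<'E'
from h import *
s=r.read_state();M=R.from_quat(s['eef_rot']).as_matrix()
for p in [(218,277),(218,364),(218,320)]: 
    P=onz('wrist',p,.138);print(P.round(4),(M.T@(P-s['ee_pos'])).round(4))
E
```

```text
[ 0.4546 -0.0215  0.138 ] [ 0.0731 -0.0264 -0.0279]
[0.4412 0.0315 0.138 ] [ 0.0731  0.0283 -0.0278]
[0.448  0.0047 0.138 ] [ 0.0731  0.0006 -0.0278]
```

```bash
python3 -m pendant '[{"translation":[0,0.1,-1.5],"angular":[0,0,0],"hand":-0.95},{"translation":[0,0,-1.5],"angular":[0,0,0],"hand":-0.95},{"translation":[0,0,-1.2],"angular":[0,0,0],"hand":-0.95},{"translation":[0,0,-0.7],"angular":[0,0,0],"hand":-0.95},{"translation":[0,0,-0.4],"angular":[0,0,0],"hand":-0.95},{"translation":[0,0,-0.2],"angular":[0,0,0],"hand":-0.95},{"translation":[0,0,-0.1],"angular":[0,0,0],"hand":-0.95},{"translation":[0,0,0],"angular":[0,0,0],"hand":-0.95},{"translation":[0,0,0],"angular":[0,0,0],"hand":-0.95}]'; python3 look.py w15
```

```text
time: 23.8
ee_pos: [0.4753, 0.0108, 0.1549]
eef_rot: [-0.087, 0.702, 0.087, 0.702]
ft_force: [0.9, -0.0, -0.5]
width: 0.0114
23.8 [0.4753 0.0108 0.1549] yaw 104.14 xdown [ 0. -0. -1.] q [ 0.83  0.2  -1.02  1.92  0.19  1.12  1.56] f [ 0.9 -0.  -0.5] w 0.011411691061013453
```

View pics/w15.png

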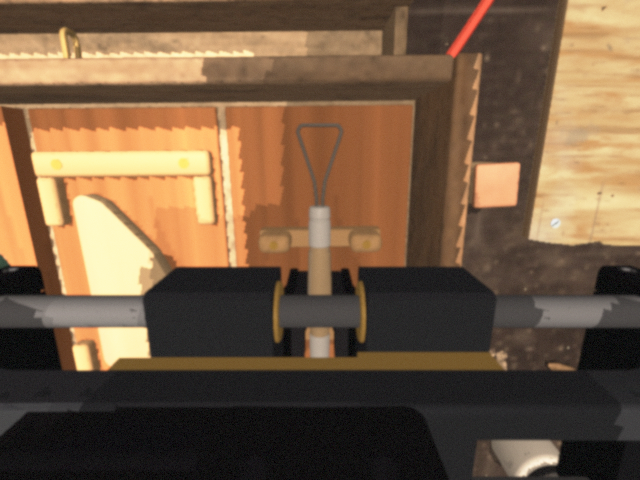

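```bash
python3 -m pendant '[{"translation":[0,0,-0.1],"angular":[0,0,0],"hand":-0.95},{"translation":[0,0,-0.05],"angular":[0,0,0],"hand":-0.95},{"translation":[0,0,0],"angular":[0,0,0],"hand":-0.95},{"translation":[0,0,0],"angular":[0,0,0],"hand":-0.95}]'; python3 -m pendant '[{"translation":[0,0,0],"angular":[0,0,0],"hand":-0.5},{"translation":[0,0,0],"angular":[0,0,0],"hand":-0.3},{"translation":[0,0,0],"angular":[0,0,0],"hand":-0.3},{"translation":[0,0,0],"angular":[0,0,0],"hand":-0.3},{"translation":[0,0,1],"angular":[0,0,0],"hand":-0.3},{"translation":[0,0,3],"angular":[0,0,0],"hand":-0.3},{"translation":[0,0,4],"angular":[0,0,0],"hand":-0.3},{"translation":[0,0,4],"angular":[0,0,0],"hand":-0.3},{"translation":[1,0,0],"angular":[0,0,0],"hand":-0.3},{"translation":[2,0.5,0],"angular":[0,0,0],"hand":-0.3},{"translation":[0,0,0],"angular":[0,0,0],"hand":-0.3}]'; python3 look.py w16; python3 - <<'E'
from h import *
im=r.camera('side');cv2.imwrite('pics/s16.png',cv2.resize(im[80:320,200:440,::-1],(600,600)))
E
```

```text
time: 24.25
ee_pos: [0.4753, 0.0108, 0.1535]
eef_rot: [-0.087, 0.702, 0.087, 0.702]
ft_force: [-1.8, 0.1, 6.5]
width: 0.0115
time: 25.35
ee_pos: [0.5064, 0.0162, 0.2738]
eef_rot: [-0.087, 0.701, 0.088, 0.702]
ft_force: [0.5, -0.2, 0.4]
width: 0.0309
25.35 [0.5064 0.0162 0.2738] yaw 104.15 xdown [ 0.001  0.002 -1.   ] q [ 0.84  0.17 -1.05  1.69  0.15  1.37  1.59] f [ 0.5 -0.2  0.4] w 0.03088901277550301
```

View pics/w16.png

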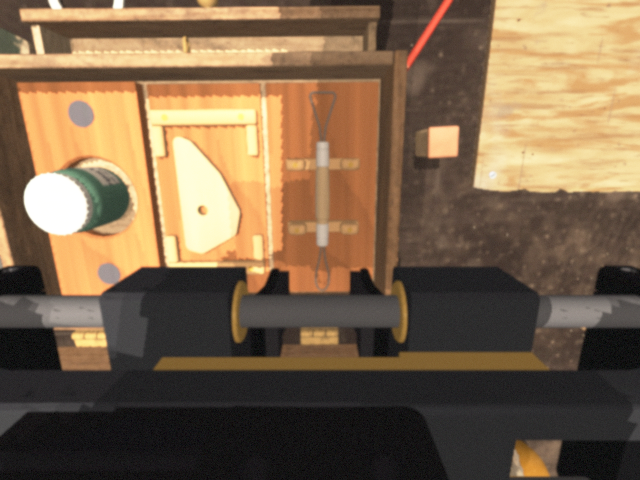

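View pics/s16.png

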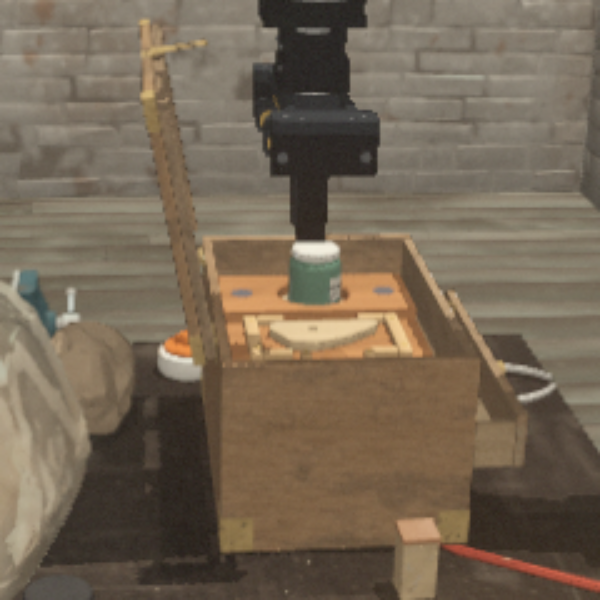

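```bash
python3 - <<'E'
from h import *
print('jar lid',onz('wrist',(203,57),.172).round(4))
for p,z in [((142,323),.138),((246,321),.138)]: print('tool',onz('wrist',p,z).round(4))
for a,b in [((20,345),(120,95)),((60,290),(150,130)),((40,360),(150,170))]: print(tri('top',a,'side',b))
E
python3 -m pendant '[{"translation":[0,0,2],"angular":[0,0,0],"hand":-1},{"translation":[0,0,3],"angular":[0,0,0],"hand":-1},{"translation":[0,0,3.5],"angular":[0,0,0],"hand":-1},{"translation":[0,-1,3.5],"angular":[0,0,0],"hand":-1},{"translation":[0,-2,3.5],"angular":[0,0,0],"hand":-1},{"translation":[0.5,-3,1.5],"angular":[0,0,0],"hand":-1},{"translation":[1,-3,0],"angular":[0,0,0],"hand":-1},{"translation":[1,-3,0],"angular":[0,0,0],"hand":-1},{"translation":[0,-0.8,0],"angular":[0,0,0],"hand":-1},{"translation":[0,0,0],"angular":[0,0,0],"hand":-1},{"translation":[0,0,0],"angular":[0,0,0],"hand":-1}]'; python3 look.py w17 lid_edge:.365; python3 - <<'E'
from h import *
im=r.camera('side');cv2.imwrite('pics/s17.png',im[:,:,::-1])
im=r.camera('top');cv2.imwrite('pics/t17.png',im[:,:,::-1])
E
```

```text
jar lid [ 0.5177 -0.1699  0.172 ]
tool [0.431  0.0011 0.138 ]
tool [0.5119 0.0201 0.138 ]
(array([ 1.00933107, -0.07586928,  0.29904131]), np.float64(0.03339523136812255))
(array([0.8977114 , 0.03829641, 0.28224907]), np.float64(0.01814957570626474))
(array([ 0.91605334, -0.12273562,  0.25452817]), np.float64(0.09337783482778572))
time: 26.55
ee_pos: [0.5296, -0.1107, 0.4435]
eef_rot: [-0.088, 0.702, 0.088, 0.702]
ft_force: [0.1, 0.5, 0.2]
width: 0.0002
26.55 [ 0.5296 -0.1107  0.4435] yaw 104.23 xdown [ 0.  0. -1.] q [ 0.92  0.23 -0.98  1.27  0.19  1.73  1.8 ] f [0.1 0.5 0.2] w 0.00024450008252832037
```

View pics/w17.png

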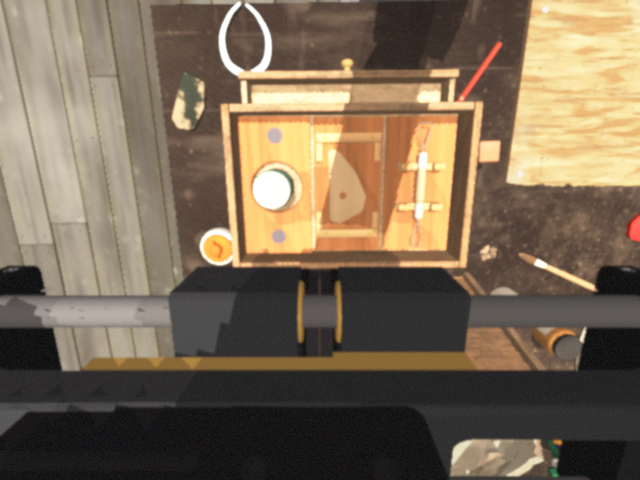

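View pics/s17.png

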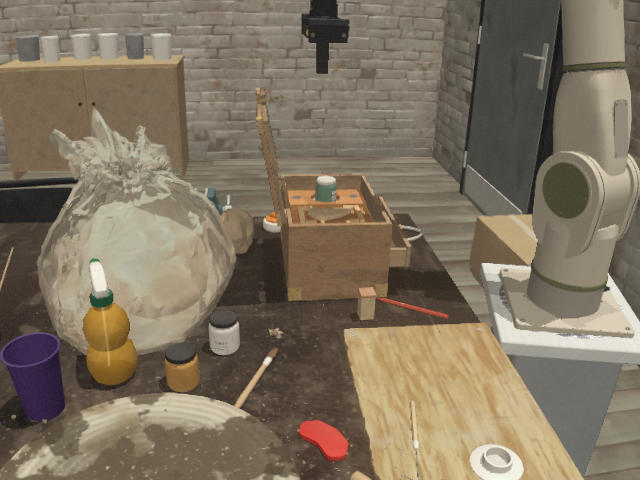

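View pics/t17.png

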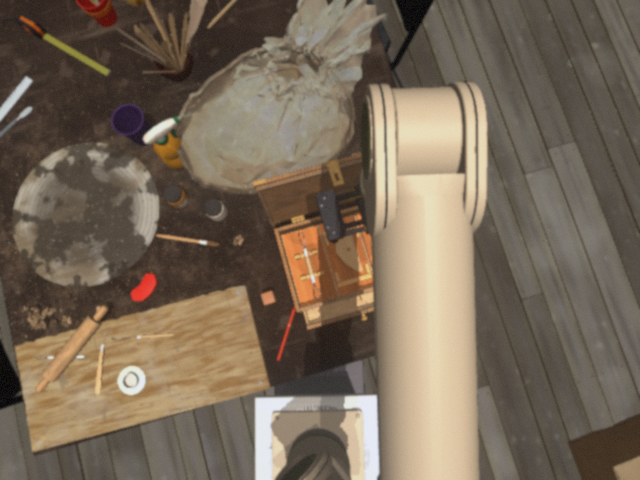

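```bash
python3 -m pendant '[{"translation":[1.8,0,0],"angular":[0,0,0],"hand":-1},{"translation":[2.5,0,0],"angular":[0,0,0],"hand":-1},{"translation":[2.5,0,0],"angular":[0,0,0],"hand":-1},{"translation":[2.5,0,0],"angular":[0,0,0],"hand":-1},{"translation":[2.5,0,0],"angular":[0,0,0],"hand":-1},{"translation":[2.5,0,0],"angular":[0,0,0],"hand":-1},{"translation":[1.8,0,0],"angular":[0,0,0],"hand":-1},{"translation":[0.9,0,0],"angular":[0,0,0],"hand":-1},{"translation":[0,0,0],"angular":[0,0,0],"hand":-1},{"translation":[0,0,0],"angular":[0,0,0],"hand":-1}]'; python3 look.py w18; python3 - <<'E'
from h import *
im=r.camera('side');cv2.imwrite('pics/s18.png',cv2.resize(im[0:240,150:390,::-1],(600,600)))
E
```

```text
time: 27.75
ee_pos: [0.6999, -0.1115, 0.4432]
eef_rot: [-0.087, 0.702, 0.088, 0.702]
ft_force: [-1.1, 0.0, 0.6]
width: 0.0004
27.75 [ 0.6999 -0.1115  0.4432] yaw 104.19 xdown [-0.  0. -1.] q [ 0.46  0.66 -0.87  0.72  0.52  1.92  1.71] f [-1.1  0.   0.6] w 0.00044880605275104165
```

View pics/w18.png

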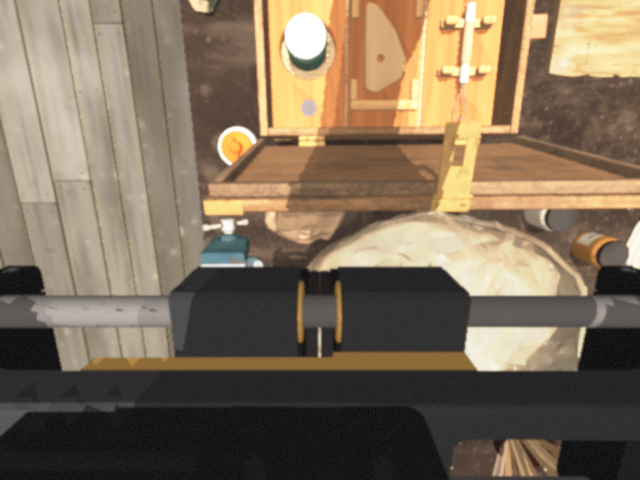

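View pics/s18.png

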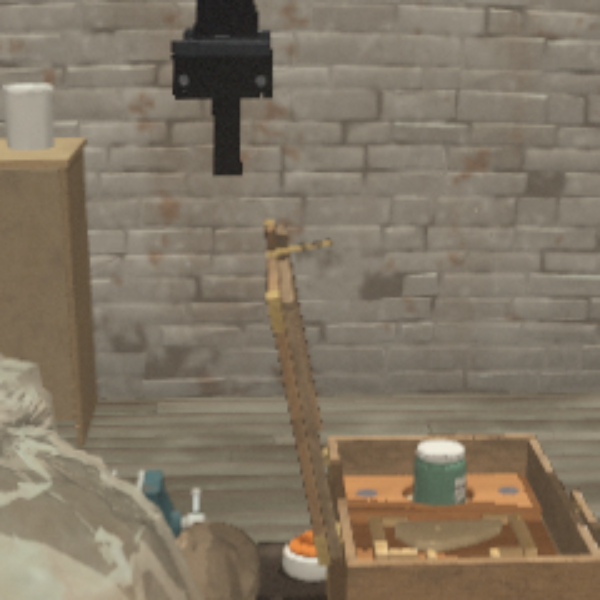

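```bash
python3 - <<'E'
from h import *
s=r.read_state();M=R.from_quat(s['eef_rot']).as_matrix()
for p in [(182,320),(196,320),(208,320)]: 
    for z in (.368,):
        P=onz('wrist',p,z);print(P.round(4),(M.T@(P-s['ee_pos'])).round(4))
E
```

```text
[ 0.651  -0.1237  0.368 ] [ 0.0757  0.0007 -0.05  ]
[ 0.6594 -0.1216  0.368 ] [ 0.0757  0.0007 -0.0413]
[ 0.6667 -0.1197  0.368 ] [ 0.0757  0.0007 -0.0338]
```

```bash
python3 -m pendant '[{"translation":[0,0,-2],"angular":[0,0,0],"hand":-1},{"translation":[0,0,-2],"angular":[0,0,0],"hand":-1},{"translation":[0,0,-2],"angular":[0,0,0],"hand":-1},{"translation":[0,0,-1.5],"angular":[0,0,0],"hand":-1},{"translation":[0,0,-1],"angular":[0,0,0],"hand":-1},{"translation":[0,0,0],"angular":[0,0,0],"hand":-1}]'; python3 -m pendant '[{"translation":[-0.6,-0.15,0],"angular":[0,0,0],"hand":-1},{"translation":[-0.6,-0.15,0],"angular":[0,0,0],"hand":-1},{"translation":[-0.6,-0.15,0],"angular":[0,0,0],"hand":-1},{"translation":[-0.6,-0.15,0],"angular":[0,0,0],"hand":-1},{"translation":[-0.6,-0.15,0],"angular":[0,0,0],"hand":-1},{"translation":[-0.6,-0.15,0],"angular":[0,0,0],"hand":-1},{"translation":[0,0,0],"angular":[0,0,0],"hand":-1}]';  python3 look.py w19;python3 - <<'E'
from h import *
im=r.camera('side');cv2.imwrite('pics/s19.png',cv2.resize(im[0:240,150:390,::-1],(600,600)))
E
```

```text
time: 28.45
ee_pos: [0.6994, -0.1128, 0.3573]
eef_rot: [-0.087, 0.702, 0.087, 0.701]
ft_force: [-0.6, 0.4, -0.1]
width: 0.0005
time: 29.15
ee_pos: [0.6634, -0.1217, 0.3584]
eef_rot: [-0.087, 0.702, 0.087, 0.702]
ft_force: [-0.4, -0.1, -0.1]
width: 0.0005
29.15 [ 0.6634 -0.1217  0.3584] yaw 104.1 xdown [ 0.    -0.001 -1.   ] q [ 0.65  0.56 -0.92  1.08  0.44  1.69  1.69] f [-0.4 -0.1 -0.1] w 0.0005182201202521017
```

View pics/s19.png

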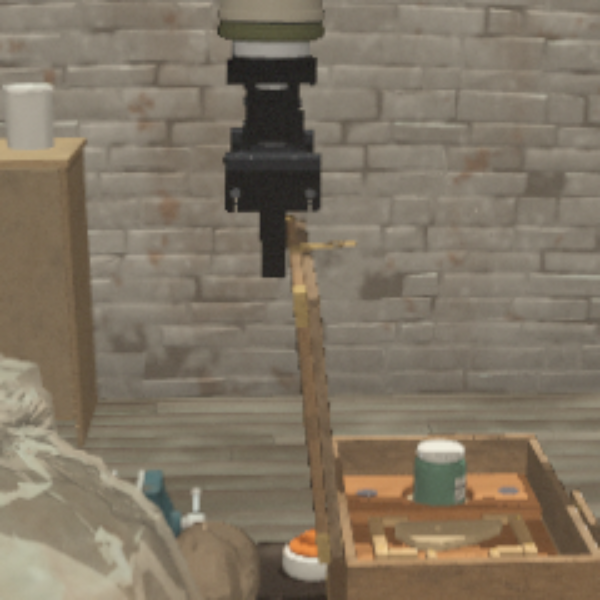

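```bash
python3 -m pendant '[{"translation":[-0.6,-0.15,0],"angular":[0,0,0],"hand":-1},{"translation":[-0.6,-0.15,0],"angular":[0,0,0],"hand":-1},{"translation":[-0.6,-0.15,0],"angular":[0,0,0],"hand":-1},{"translation":[-0.6,-0.15,0],"angular":[0,0,0],"hand":-1},{"translation":[-0.6,-0.15,0],"angular":[0,0,0],"hand":-1},{"translation":[0,0,0],"angular":[0,0,0],"hand":-1},{"translation":[0,0,0],"angular":[0,0,0],"hand":-1},{"translation":[0,0,0],"angular":[0,0,0],"hand":-1}]';  python3 - <<'E'
from h import *
im=r.camera('side');cv2.imwrite('pics/s20.png',cv2.resize(im[0:240,150:390,::-1],(600,600)))
E
```

```text
time: 30.05
ee_pos: [0.6341, -0.1286, 0.3579]
eef_rot: [-0.087, 0.702, 0.087, 0.702]
ft_force: [0.7, 0.4, -0.4]
width: 0.0005
```

View pics/s20.png

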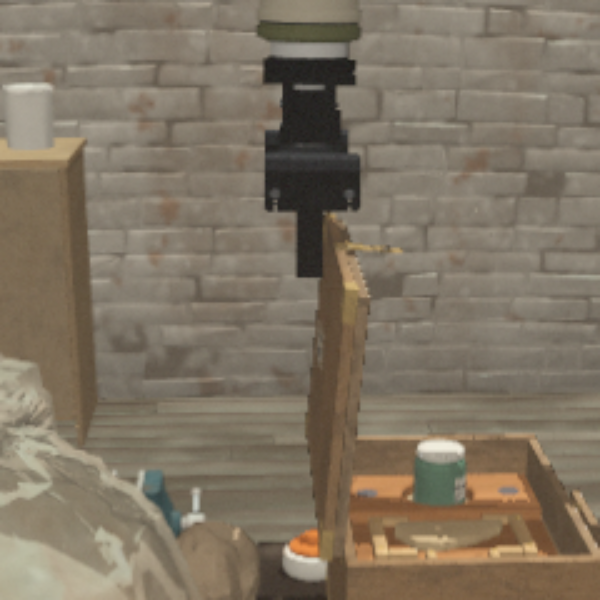

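```bash
python3 -m pendant '[{"translation":[-0.6,-0.15,0],"angular":[0,0,0],"hand":-1},{"translation":[-0.6,-0.15,0],"angular":[0,0,0],"hand":-1},{"translation":[-0.6,-0.15,0],"angular":[0,0,0],"hand":-1},{"translation":[-0.6,-0.15,0],"angular":[0,0,0],"hand":-1},{"translation":[-0.6,-0.15,0],"angular":[0,0,0],"hand":-1},{"translation":[0,0,0],"angular":[0,0,0],"hand":-1},{"translation":[0,0,0],"angular":[0,0,0],"hand":-1},{"translation":[0,0,0],"angular":[0,0,0],"hand":-1},{"translation":[0,0,0],"angular":[0,0,0],"hand":-1},{"translation":[0,0,0],"angular":[0,0,0],"hand":-1}]';  python3 - <<'E'
from h import *
im=r.camera('side');cv2.imwrite('pics/s21.png',cv2.resize(im[0:300,150:450,::-1],(600,600)))
E
```

```text
time: 31.1
ee_pos: [0.6042, -0.136, 0.358]
eef_rot: [-0.087, 0.702, 0.087, 0.702]
ft_force: [-0.1, -0.1, 0.6]
width: 0.0009
```

View pics/s21.png

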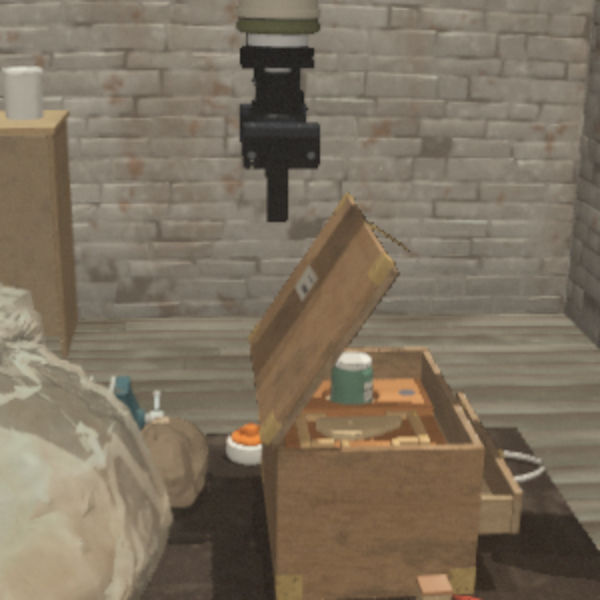

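The lid is falling on its own (damped). Let it settle, with the arm rising away.

```bash
python3 -m pendant '[{"translation":[0,0,2],"angular":[0,0,0],"hand":-1},{"translation":[0,0,3],"angular":[0,0,0],"hand":-1},{"translation":[0,0,2],"angular":[0,0,0],"hand":-1},{"translation":[0,0,0],"angular":[0,0,0],"hand":-1},{"translation":[0,0,0],"angular":[0,0,0],"hand":-1},{"translation":[0,0,0],"angular":[0,0,0],"hand":-1},{"translation":[0,0,0],"angular":[0,0,0],"hand":-1},{"translation":[0,0,0],"angular":[0,0,0],"hand":-1},{"translation":[0,0,0],"angular":[0,0,0],"hand":-1},{"translation":[0,0,0],"angular":[0,0,0],"hand":-1},{"translation":[0,0,0],"angular":[0,0,0],"hand":-1},{"translation":[0,0,0],"angular":[0,0,0],"hand":-1},{"translation":[0,0,0],"angular":[0,0,0],"hand":-1},{"translation":[0,0,0],"angular":[0,0,0],"hand":-1},{"translation":[0,0,0],"angular":[0,0,0],"hand":-1},{"translation":[0,0,0],"angular":[0,0,0],"hand":-1},{"translation":[0,0,0],"angular":[0,0,0],"hand":-1},{"translation":[0,0,0],"angular":[0,0,0],"hand":-1}]';  python3 - <<'E'
from h import *
im=r.camera('side');cv2.imwrite('pics/s22.png',im[:,:,::-1])
E
```

```text
time: 32.95
ee_pos: [0.6041, -0.1361, 0.4281]
eef_rot: [-0.087, 0.702, 0.087, 0.702]
ft_force: [-0.5, -0.1, -0.2]
width: 0.0007
```

View pics/s22.png

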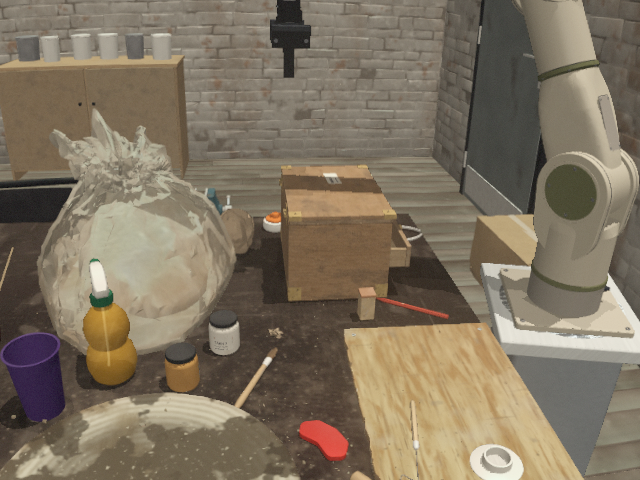

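```bash
python3 - <<'E'
import cv2
im=cv2.imread('pics/s22.png');cv2.imwrite('pics/s22z.png',cv2.resize(im[150:310,260:420],(600,600),interpolation=cv2.INTER_CUBIC))
E
```

```text
(no output)
```

View pics/s22z.png

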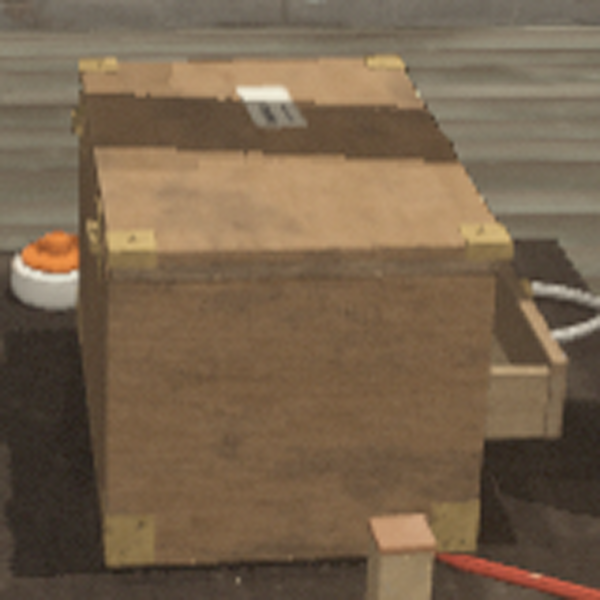

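The lid lies flush on the rim, with no gap along the side.

```bash
python3 -c "
from bench import r
print(r.close_job())"
```

```text
the job is handed in; nothing more can be done
None
```

I packed all three items, shut the lid and handed the job in at about 33 s; close_job reports no verdict.

- **Glaze jar:** it stands upright in its hole, about 4 mm off centre by the last wrist view (limit 11 mm).
- **Pear-wood rib:** it lies flat between its end stops, within about 3 mm of centre (limit 14 mm). The straight edge looked 2–3° turned in the picture, well inside the limit.
- **Loop tool:** it lies across both notches, about 2 mm from the seat by the last wrist view (limit 15 mm).
- **Lid:** I pushed it past upright from behind and it fell shut slowly. The last side picture shows it flush on the rim. The arm was clear and the force read near zero.
- **Look-alikes:** the big jar and the brush looked unmoved in that picture. The rubber rib is hidden in it; I last saw it in the wrist view before closing the lid, and the arm never came near it after that.

I could not see the contents after the lid closed, so those positions are from just before. No check failed. The camera estimates of the seats differed by 2–3 mm, well inside the limits.

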